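# Refill the ferrite sleeve dispenser

### The arm

A 6-joint arm with a two-finger parallel gripper is mounted at the origin on the work surface. World frame = base frame: x ahead of the robot, y to its left, z up, the work surface at z = 0. Lengths are in mm, angles in rad, forces in N, time in s.
With the tool pointing down it reaches from about 425 to 925 mm from the base axis. Payload 12.5 kg.
Tool frame: the origin (TCP) lies at the very end of the fingers, on their centre line; the grasp point (between the pads) lies 19 mm behind it; z points along the fingers, y is the direction in which the jaws open and shut (so a half turn about z gives the same grasp; the last joint's range is limited). The gripper opens to 85 mm and grips with 20 to 120 N. Pads are 22 mm wide; open, the fingers measure 114 mm over their backs; the gripper's body (76 mm by 85 mm) begins 54 mm behind the grasp point. The pads swing forward as they close: fully open they stand 13 mm farther back than shut.
Start: joints at [-1.327, 0.491, 1.559, -0, 1.092, -0.106], TCP at [214.217, -587.159, 231.327] pointing down, gripper open.
Joint ranges: [-3.1, 3.1], [-0.84, 2.19], [0.05, 2.79], [-1.13, 4.28], [0.06, 2.93], [-2.69, 2.69]. Speed limits (rad/s): [2.22, 2.22, 2.79, 3.14, 3.14, 3.14].

### API

Orientations are given as a unit quaternion [w, x, y, z].
In Python, from workcell import env gives the robot as it stands.
- The arm moves only by the tool arm_command, never from a script. Its argument "deltas" is a list of rows, each an object of numbers: "x", "y", "z": the shift along the tool's x, y, z in m; "spin": the turn about the tool's z in rad. A call has 1 to 20 rows; each row is the pose to reach, as a shift and turn from the pose commanded when the call began, along the tool's axes at that moment; what a row does not reach only later rows make up. A row lasts 1/10 s, in which the tool goes at most 50 mm and 8.59 degrees, less where a joint would pass 70% of its speed; a pose out of reach is approached as far as the arm can. A call with a gripper value outside its range is refused whole. "jaw" is the opening, from 0 (shut) to 1 (fully open), set as the call begins (left out, the last holds). The fingers move at their own pace and stop on an object; "force" is the grip in N (left out, the last holds). Time passes only in rows, so rows that repeat a pose let the fingers close. It gives the time, the measured TCP pose, the force and the opening at its end, in the units of the state.
- env.sense(): the state, without advancing time (a new reading comes with each control period).
- env.read_camera(name): name is "scene" or "top" or "wrist"; returns a dict with "img" (400x640x3 uint8, blue, green, red), "range_z" (400x640 float32, mm along the optical axis (not along the pixel's ray), 0 where there is no reading), "fx", "fy", "cx", "cy" (pixels), "R" (3x3) and "t" (3): a world point X has camera coordinates R X + t. Camera axes: x right, y down, z forward; pixel columns grow to the right and rows downward; lengths in mm; the calibration is good to about 2 mm. A picture is of the moment at which its call begins.
- env.job_done(): hands the job in, once; it reports no verdict.
The state is a dict: "time_s": time; "joints": joint angles; "joint_vel": joint speeds; "tau": joint torques, N m; "ee_pos": TCP position; "tcp_rot": TCP orientation; "ft_force": force on the tool from outside, world axes, zero at the start; "ft_torque": the same for the moment, N m; "finger_gap": finger opening in mm.
Only numpy, scipy, OpenCV 4.12 (cv2) and the standard library are available. Lean on these libraries where they do the work, as an engineer would, in place of code of your own. Each camera call takes 0.05 s, during which the arm holds its last target. There are 200 camera calls.

### The job

Refill the dispenser: turn its funnel lid, the one with the wing knob, anticlockwise until it is free of both catches, lift it off and set it down flat on the bench, knob up. Then take the scoop, pour all eight ferrite sleeves through the funnel into the clear tube without losing any, and set the empty scoop back down upright on the bench. Drop neither lid nor scoop, and leave the circuit board, solder reel and cutters where they are.

Things in the scene. Friction and masses are not known exactly. Their poses are not given: they have to be found in the camera images.
- dispenser: Fixed parts dispenser on the bench, left or right of centre: grey base 160 x 130 mm, clear upright tube (58 mm outside, 51 inside), steel funnel on top. Origin on the tube's axis at bench level, z up, front (outlet chute, shut, not used) to -x. Tube top = funnel throat 110 mm high, rim 174. A back column 36 mm wide, 150 high, stands 66 to 82 mm behind the axis (+x side).
- funnel_mouth (a point): Centre of the funnel's mouth in the plane of the rim, 174 mm above the bench. Mouth 126 mm inside, 132 mm outside diameter; below a 14 mm straight rim the cone narrows at about 53 degrees to the 51 mm tube.
- tube_floor (a point): Centre of the inner floor of the clear tube, on its axis, 47 mm above the bench.
- catch (a point): Top middle of one of the two steel bayonet catches outside the rim, on the dispenser's +y side; the other stands on -y. They reach out to 87 mm from the axis, 186 mm high. Each lip overhangs a lid ear from 10 degrees clockwise to 31 degrees anticlockwise (seen from above) of the y axis, with an end stop at the clockwise end. The rest of the rim is open.
- lid: Loose round steel lid on the funnel, 133 mm diameter, 0.18 kg, with a 6 mm deep spigot 121 mm wide inside the mouth (2 mm play). Two ears on its +y and -y sides, 16 mm wide, reach 80 mm from the axis; at the start they are held under the catches' lips (2.5 mm play). Origin: centre of the spigot's underside, at bench level when set down; z up. Spigot and plate are 11 mm thick in all.
- lid_knob (a point): Grip point in the lid's black wing knob, on the axis, 30 mm above the lid's origin. Bar 60 mm long along the lid's y (in line with the ears), 15 mm thick along x; top 15 mm above this point, foot 19 mm below. Turn it anticlockwise seen from above by 55 to 120 degrees from the start, against light friction and no stop, and the lid lifts straight off.
- scoop: Loose aluminium counting scoop, 200 mm long, 0.22 kg. Origin: centre of the trough's underside, at bench level when set down; x to the spout, z up. Trough 80 x 76 mm, walls 2 mm thick and up to 40 high. It holds the sleeves while level; tipped spout down, they start to slide or roll out at 30 to 50 degrees, and 65 to 75 degrees empties it.
- scoop_grip (a point): Grip point in the scoop's black bar handle near the trough, at x = -66, y = 0, z = 39 mm of the scoop. The bar is level, from x = -40 to -123 mm, 14 mm thick along y, 30 to 48 mm high.
- scoop_spout (a point): Middle of the spout's open front lip, at x = 80, y = 0, z = 10.5 mm of the scoop. From x = 40 to 80 mm the spout's floor rises 8 mm and it is 72 to 68 mm wide inside between low side walls.
- board: Bystander: green circuit board 160 x 200 mm on a pink foam pad, 25 mm high in all, beyond the work. Origin: centre of its underside.
- reel: Bystander: grey solder reel standing on its flange, 64 mm diameter, 54 mm high. Origin: centre of its underside.
- cutters: Bystander: side cutters lying flat, 140 mm long, orange handles, 13 mm high. Origin: below the pivot; handles along -x.
- core0: Ferrite sleeve 1 of eight, all alike: dark grey cylinder 16 mm diameter, 18 mm long, 15 g, origin at its centre; at the start lying in the scoop's trough.
- core1: Ferrite sleeve 2 of eight, all alike: dark grey cylinder 16 mm diameter, 18 mm long, 15 g, origin at its centre; at the start standing in the scoop's trough.
- core2: Ferrite sleeve 3 of eight, all alike: dark grey cylinder 16 mm diameter, 18 mm long, 15 g, origin at its centre; at the start lying in the scoop's trough.
- core3: Ferrite sleeve 4 of eight, all alike: dark grey cylinder 16 mm diameter, 18 mm long, 15 g, origin at its centre; at the start standing in the scoop's trough.
- core4: Ferrite sleeve 5 of eight, all alike: dark grey cylinder 16 mm diameter, 18 mm long, 15 g, origin at its centre; at the start lying in the scoop's trough.
- core5: Ferrite sleeve 6 of eight, all alike: dark grey cylinder 16 mm diameter, 18 mm long, 15 g, origin at its centre; at the start standing in the scoop's trough.
- core6: Ferrite sleeve 7 of eight, all alike: dark grey cylinder 16 mm diameter, 18 mm long, 15 g, origin at its centre; at the start lying in the scoop's trough.
- core7: Ferrite sleeve 8 of eight, all alike: dark grey cylinder 16 mm diameter, 18 mm long, 15 g, origin at its centre; at the start standing in the scoop's trough.
Not all that is in view belongs to the job. There is more than one size of the lid; the one meant has the size given above.

How it is judged (in metres and radians):
On the way, in this order (a step that is already met when the one before it is completed fails the run):
1. the lid is turned free and lifted off the funnel (z of lid in the frame of dispenser above 0.19 m), for 0.1 s.
2. the lid is set down flat on the bench, knob up, and let go (height (world z) of lid below 0.008 m and angle between lid's own z axis and vertical below 0.12 rad and contact force between the fingers and lid below 0.05 N), for 0.2 s.
3. the scoop is tipped with its spout over the funnel (angle between scoop's own z axis and vertical above 0.5 rad and horizontal distance between scoop_spout and funnel_mouth below 0.065 m and z of scoop_spout in the frame of dispenser above 0.12 m), for 0.1 s.
At the end, for the whole second after the job is handed in: All eight sleeves lie inside the clear tube (within 26 mm of its axis), below the funnel's throat; the lid lies flat on the bench, knob up (within 7 degrees), and the scoop stands flat on the bench, upright (within 7 degrees), both at rest and let go (height (world z) of each of lid, scoop below 0.008 m and angle between each of lid, scoop's own z axis and vertical below 0.12 rad and linear speed of each of lid, scoop below 0.02 m/s and horizontal distance between each of core0, core1, core2, core3, core4, core5, core6, core7 and tube_floor below 0.026 m and z of each of core0, core1, core2, core3, core4, core5, core6, core7 in the frame of dispenser below 0.11 m); the robot touches nothing.
It fails at once if a bystander is moved more than 30 mm (distance of any of board, reel, cutters from where it was at the start of the episode above 0.03 m).
It fails at once if the lid or the scoop is dropped (moves faster than 0.6 m/s while not held) ((contact force between the fingers and lid below 0.05 N and linear speed of lid above 0.6 m/s) or (contact force between the fingers and scoop below 0.05 N and linear speed of scoop above 0.6 m/s)).
It also fails if it takes over 72 s, if anything falls off the work surface, if the arm or the gripper's body presses on something with over 40 N, if the wrist force passes 120 N, or if a joint passes its speed limit or range.

## Working session

There is one attempt and no reset: what is moved stays moved. The work goes in short steps, Python scripts to look and compute and a tool call to move; the robot and the scene stay as the last step left them, time stands still between calls to the robot, and variables do not carry over. Pictures are saved under pics/ and viewed, about 8 in all and at most 12, crops included, and the job is handed in when it is done.

Besides the shell and the picture viewer there is one more tool, called after "Request:" in YAML: its name, and indented under it one key for each argument. arm_command: Moves the arm, as the interface text tells. Its arguments: {"type":"object","properties":{"deltas":{"type":"array","items":{"type":"object","properties":{"x":{"type":"number"},"y":{"type":"number"},"z":{"type":"number"},"spin":{"type":"number"}}}},"jaw":{"type":"number"},"force":{"type":"number"}},"required":["deltas"]}

```bash
ls; mkdir -p pics; cat > h.py <<'E'
import numpy as np, cv2
from workcell import env
def cloud(c):
    v,u=np.mgrid[0:400,0:640]; z=c["range_z"]
    P=np.stack([(u-c["cx"])/c["fx"]*z,(v-c["cy"])/c["fy"]*z,z],-1)
    W=(P-np.array(c["t"]))@np.array(c["R"]); W[z==0]=np.nan
    return W
def ray(c,u,v,h):
    R=np.array(c["R"]);d=R.T@np.array([(u-c["cx"])/c["fx"],(v-c["cy"])/c["fy"],1]);o=-R.T@np.array(c["t"])
    return o+d*(h-o[2])/d[2]
def proj(c,X):
    p=np.array(c["R"])@np.array(X)+c["t"]; return c["fx"]*p[0]/p[2]+c["cx"],c["fy"]*p[1]/p[2]+c["cy"]
E
python3 - <<'E'
from h import *
import pickle
s=env.sense();print(s)
for n in("scene","top"):
    c=env.read_camera(n);cv2.imwrite(f"pics/{n}0.png",c["img"]);pickle.dump(c,open(n+"0.pkl","wb"));print(n,c["fx"],-np.array(c["R"]).T@c["t"],c["R"])
E
```

```text
pics
{'time_s': 0.0, 'joints': array([-1.32659932e+00,  4.91593394e-01,  1.55945420e+00, -9.15612834e-06,
        1.09169439e+00, -1.05617555e-01]), 'joint_vel': array([ 0.00172219,  0.0004909 , -0.00035469,  0.0003067 , -0.00026888,
       -0.000705  ]), 'tau': array([-1.79052175e-03, -6.18456459e+01, -2.61596614e+01, -1.29841560e-04,
        4.08362655e-03, -4.78661411e-05]), 'ee_pos': array([ 214.15651119, -586.9243523 ,  230.70508163]), 'tcp_rot': array([-5.73004923e-04,  9.84742148e-01,  1.74018883e-01, -4.38381867e-05]), 'ft_force': array([ 0.07188199, -0.87876103,  0.61031684]), 'ft_torque': array([0.01002314, 0.01568844, 0.00066978]), 'finger_gap': 85.28830167739872}
scene 469.9889170340445 [1129.10361784  628.09580594 1242.87596371] [[-0.72231705  0.69146648 -0.01149746]
 [ 0.55292245  0.56744638 -0.61014864]
 [-0.41537314 -0.44707797 -0.79220353]]
top 401.47444517900414 [ 303.80448924  -22.61510671 1393.1908309 ] [[-3.13797016e-04 -9.99979199e-01 -6.44233750e-03]
 [-9.84935172e-01  1.42309631e-03 -1.72918136e-01]
 [ 1.72923708e-01  6.29102359e-03 -9.84915131e-01]]
```

View pics/scene0.png

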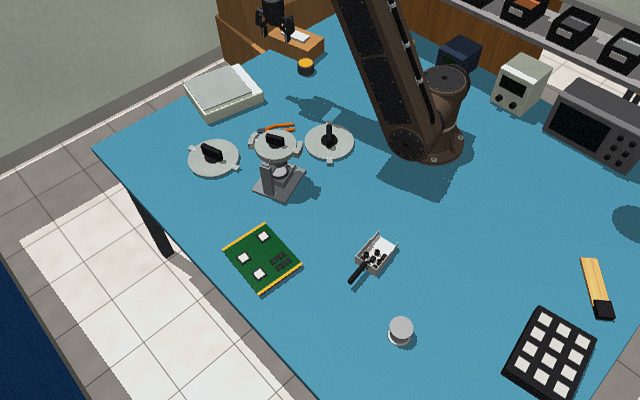

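View pics/top0.png

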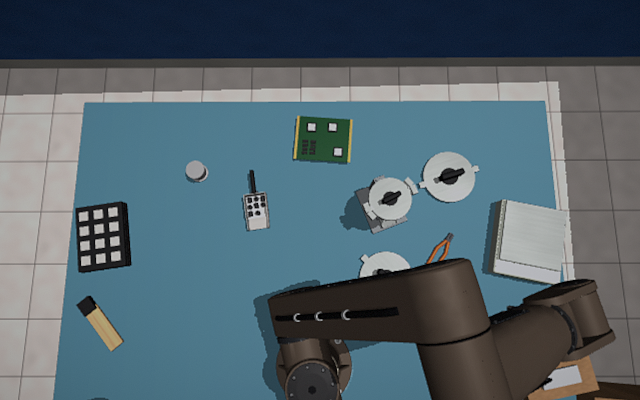

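Scene: the lidded dispenser is at (275,150), with two decoy lids on the bench at (213,157) and (330,140). The scoop is at (372,255), the board at (262,258), the reel at (400,330) and the cutters at (275,130). In the top view the dispenser is at (389,198) and the scoop at (256,208), with its spout toward the robot.

```bash
python3 - <<'E'
from h import *
import pickle
t=pickle.load(open("top0.pkl","rb"));s=pickle.load(open("scene0.pkl","rb"))
for n,c in(("top",t),("scene",s)):
    W=cloud(c);g=c["img"].max(-1)
    a=W[330:345,100:220] if n=="top" else W[300:380,150:300]
    print(n,"bench z",np.nanmedian(W[280:300,150:220,2]) if n=="top" else np.nanmedian(W[170:200,420:520,2]))
    # lid on funnel
    box=(W[...,0]>350)&(W[...,0]<650)&(W[...,1]>-420)&(W[...,1]<-120)
    m=box&(W[...,2]>172)&(W[...,2]<196)
    P=W[m];print("plate n",len(P),P.min(0),P.max(0),np.median(P,0))
    k=box&(W[...,2]>200)&(W[...,2]<230);K=W[k];
    if len(K)>5:
        mu=K.mean(0);e=np.linalg.svd((K-mu)[:,:2],full_matrices=False)[2][0]
        pr=(K-mu)[:,:2]@e
        print("knob",len(K),mu,np.degrees(np.arctan2(e[1],e[0])),np.ptp(pr))
    hsv=cv2.cvtColor(c["img"],cv2.COLOR_BGR2HSV)
    # scoop
    b=(W[...,0]>380)&(W[...,0]<680)&(W[...,1]>60)&(W[...,1]<260)&(W[...,2]>4)&(W[...,2]<60)
    P=W[b];mu=P.mean(0)
    r=cv2.minAreaRect(P[:,:2].astype(np.float32));print("scoop",len(P),mu,r)
    hd=b&(g<60)&(W[...,2]>38);H=W[hd];print("handle",len(H),H.mean(0),cv2.minAreaRect(H[:,:2].astype(np.float32)), H[:,2].max())
i=cv2.resize(t["img"][130:290,230:490],None,fx=3,fy=3,interpolation=cv2.INTER_CUBIC);cv2.imwrite("pics/c1.png",i)
E
```

```text
top bench z 0.698160776430641
plate n 1559 [ 454.55714482 -318.31387239  172.01891754] [ 586.59665344 -150.14812825  194.95553373] [ 517.39268478 -233.93425885  179.93443827]
knob 105 [ 519.8997945  -233.8610422   211.70512302] -63.784767846197845 58.77175244027649
scoop 1203 [527.02479601 179.7607144   14.70568951] ((529.4227905273438, 160.6100311279297), (198.9469451904297, 298.9603271484375), 89.62141418457031)
handle 93 [604.44501547 211.75864167  47.18164806] ((605.93359375, 212.4124755859375), (82.03714752197266, 13.801411628723145), 7.664365291595459) 55.17661259211577
scene bench z -2.2198313305509987
plate n 1095 [ 456.97270707 -317.98212026  172.10115596] [ 589.56105318 -150.52339693  195.84881432] [ 531.70250486 -224.53302964  178.44847022]
knob 104 [ 523.89068367 -232.51925131  208.50060893] 116.4863103802217 59.880640439220116
scoop 924 [533.01139258 197.05609467  20.61787438] ((528.5984497070312, 159.0662384033203), (299.23883056640625, 196.53250122070312), 0.7591339945793152)
handle 127 [610.1754968  213.79613365  45.74702154] ((608.71044921875, 213.47018432617188), (82.15267944335938, 14.607240676879883), 9.147956848144531) 56.31573982269449
```

View pics/c1.png

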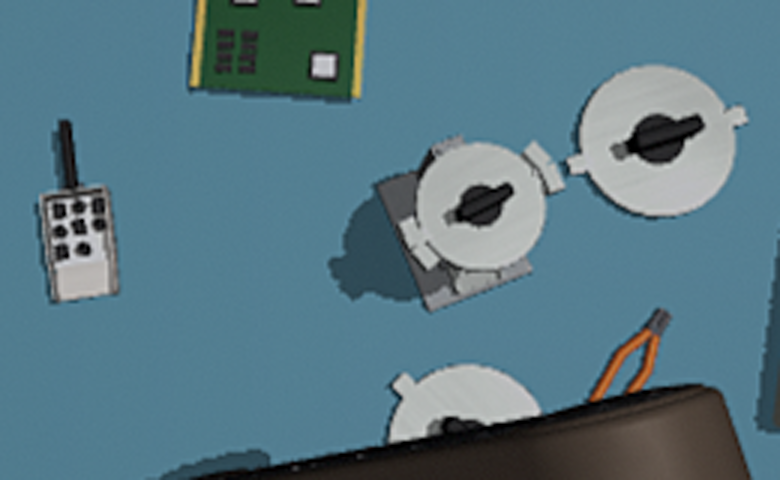

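The knob is at about (521,-233), and its bar points about -63.5°. The scoop's handle runs at about 8° and the spout points to -x. Next I'll go above the lid and check it from close by.

```bash
cat >> h.py <<'E'
def go(x,y,z,th=None):
    "tool-frame deltas (m, rad) from the present pose to world TCP x,y,z (mm), tool-x heading th (deg)"
    s=env.sense();q=s["tcp_rot"];a=2*np.arctan2(q[2],q[1]);d=(np.array([x,y,z])-s["ee_pos"])/1e3
    sp=0 if th is None else (a-np.radians(th)+np.pi)%(2*np.pi)-np.pi
    print("t",round(s["time_s"],2),"pos",s["ee_pos"].round(1),"head",np.degrees(a).round(2),"F",s["ft_force"].round(1),"gap",round(s["finger_gap"],1))
    print(" dx %.4f dy %.4f dz %.4f spin %.4f"%(d[0]*np.cos(a)+d[1]*np.sin(a),d[0]*np.sin(a)-d[1]*np.cos(a),-d[2],sp))
E
python3 -c "
from h import *
go(521,-233,265,-63.5)"
```

```text
t 0.1 pos [ 214.1 -586.9  230.8] head 20.04 F [-0.6  0.4 -0.2] gap 85.4
 dx 0.4096 dy -0.2274 dz -0.0342 spin 1.4580
```

Request:
arm_command:
  deltas:
    - {"x": 0.41, "y": -0.228, "z": -0.034, "spin": 1.458}
    - {"x": 0.41, "y": -0.228, "z": -0.034, "spin": 1.458}
    - {"x": 0.41, "y": -0.228, "z": -0.034, "spin": 1.458}
    - {"x": 0.41, "y": -0.228, "z": -0.034, "spin": 1.458}
    - {"x": 0.41, "y": -0.228, "z": -0.034, "spin": 1.458}
    - {"x": 0.41, "y": -0.228, "z": -0.034, "spin": 1.458}
    - {"x": 0.41, "y": -0.228, "z": -0.034, "spin": 1.458}
    - {"x": 0.41, "y": -0.228, "z": -0.034, "spin": 1.458}
    - {"x": 0.41, "y": -0.228, "z": -0.034, "spin": 1.458}
    - {"x": 0.41, "y": -0.228, "z": -0.034, "spin": 1.458}
    - {"x": 0.41, "y": -0.228, "z": -0.034, "spin": 1.458}
    - {"x": 0.41, "y": -0.228, "z": -0.034, "spin": 1.458}
    - {"x": 0.41, "y": -0.228, "z": -0.034, "spin": 1.458}

```text
time_s: 1.4
ee_pos: [520.9, -232.7, 265.0]
tcp_rot: [0.0, 0.851, -0.525, -0.0]
ft_force: [0.2, -0.6, -0.0]
finger_gap: 85.3
```

```bash
python3 - <<'E'
from h import *
go(521,-233,186,-63.5)
c=env.read_camera("wrist");W=cloud(c);cv2.imwrite("pics/w1.png",c["img"])
print(-np.array(c["R"]).T@c["t"])
box=(abs(W[...,0]-521)<80)&(abs(W[...,1]+233)<80)
for lo,hi in((172,184),(184,190),(190,200),(203,225)):
    K=W[box&(W[...,2]>lo)&(W[...,2]<hi)]
    if len(K)<5: print(lo,len(K));continue
    print(lo,len(K),np.median(K,0).round(1),[(np.round(v,1)) for v in cv2.minAreaRect(K[:,:2].astype(np.float32))])
E
```

```text
t 1.4 pos [ 520.9 -232.7  265. ] head -63.4 F [ 0.2 -0.6 -0. ] gap 85.3
 dx 0.0003 dy 0.0001 dz 0.0790 spin 0.0018
[ 551.82283957 -292.98212053  406.73284389]
172 18216 [ 527.3 -243.9  178.2] [array([ 522.7, -233. ]), array([132.7, 159.8]), np.float64(0.0)]
184 1946 [ 546.  -290.1  184.7] [array([ 523. , -237.1]), array([ 54.5, 173.4]), np.float64(31.3)]
190 37 [ 536.  -264.4  194.9] [array([ 535.6, -262.7]), array([14.3,  3.4]), np.float64(29.6)]
203 1581 [ 524.  -240.2  211.6] [array([ 522.8, -238. ]), array([14.6, 58.9]), np.float64(26.2)]
```

View pics/w1.png

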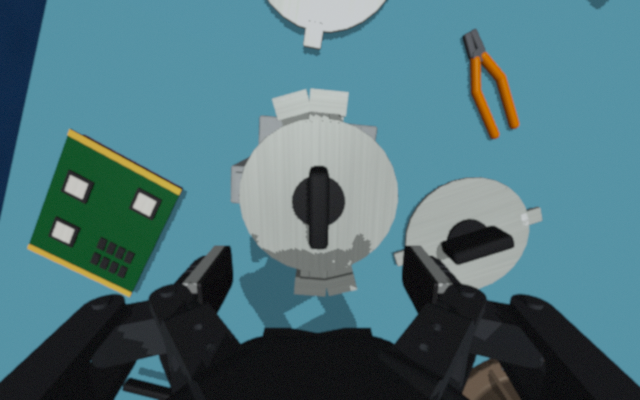

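```bash
python3 - <<'E'
from h import *
from scipy.optimize import least_squares
for n in("wrist","top","scene"):
    c=env.read_camera(n);W=cloud(c)
    m=(np.hypot(W[...,0]-522,W[...,1]+235)<76)&(abs(W[...,2]-179)<6)
    P=W[m][:,:2];ce=np.array([522,-235.]);
    for _ in range(5):
        d=P-ce;a=np.degrees(np.arctan2(d[:,1],d[:,0]));r=np.hypot(*d.T);E=[]
        for b in range(-180,180,4):
            rel=abs((b+63.5+90)%180-90)
            k=(a>=b)&(a<b+4)
            if rel>42 and k.sum()>2: E.append(P[k][r[k].argmax()])
        E=np.array(E);f=least_squares(lambda p:np.hypot(*(E-p[:2]).T)-p[2],[*ce,66],loss="soft_l1");ce=f.x[:2]
    b=(np.hypot(W[...,0]-522,W[...,1]+235)<40)&(c["img"].max(-1)<60)&(W[...,2]<200)
    print(n,len(E),f.x.round(1),np.median(abs(f.fun)).round(2),"boss z",np.percentile(W[b][:,2],[10,50,90]).round(1) if b.any() else 0)
go(521.5,-235,189,-63.6)
E
```

```text
wrist 48 [ 522.8 -237.6   66. ] 0.17 boss z [181.2 182.1 183. ]
top 2 [ 525.2 -235.7   64.4] 0.0 boss z 0
scene 47 [ 523.2 -234.5   65.6] 0.84 boss z [ 41.9 180.3 195.9]
t 1.6 pos [ 520.8 -233.2  265.3] head -63.53 F [-0.6  0.9  0.3] gap 85.6
 dx 0.0019 dy 0.0002 dz 0.0763 spin 0.0013
```

The lid's centre is (522.5,-236.5) and its boss reaches z of about 183. I'll descend and grip the knob.

Request:
arm_command:
  deltas:
    - {"x": 0.0034, "z": 0.03}
    - {"x": 0.0034, "z": 0.055}
    - {"x": 0.0034, "z": 0.07}
    - {"x": 0.0034, "z": 0.077}
    - {"x": 0.0034, "z": 0.077}

```text
schema error: expected keys x, y, z, spin
```

Request:
arm_command:
  deltas:
    - {}
    - {}
    - {}
    - {}
    - {}
    - {}
    - {}
    - {}
  jaw: 0
  force: 50

```text
schema error: expected keys x, y, z, spin
```

Request:
arm_command:
  deltas:
    - {"x": 0.0034, "y": 0, "z": 0.03, "spin": 0}
    - {"x": 0.0034, "y": 0, "z": 0.055, "spin": 0}
    - {"x": 0.0034, "y": 0, "z": 0.07, "spin": 0}
    - {"x": 0.0034, "y": 0, "z": 0.077, "spin": 0}
    - {"x": 0.0034, "y": 0, "z": 0.077, "spin": 0}

```text
time_s: 2.1
ee_pos: [522.4, -235.8, 187.7]
tcp_rot: [0.0, 0.85, -0.526, -0.001]
ft_force: [0.1, -0.4, 1.1]
finger_gap: 85.3
```

Request:
arm_command:
  deltas:
    - {"x": 0, "y": 0, "z": 0, "spin": 0}
    - {"x": 0, "y": 0, "z": 0, "spin": 0}
    - {"x": 0, "y": 0, "z": 0, "spin": 0}
    - {"x": 0, "y": 0, "z": 0, "spin": 0}
    - {"x": 0, "y": 0, "z": 0, "spin": 0}
    - {"x": 0, "y": 0, "z": 0, "spin": 0}
    - {"x": 0, "y": 0, "z": 0, "spin": 0}
    - {"x": 0, "y": 0, "z": 0, "spin": 0}
  jaw: 0
  force: 50

```text
time_s: 2.9
ee_pos: [522.9, -235.5, 188.8]
tcp_rot: [0.0, 0.85, -0.526, 0.0]
ft_force: [-1.1, 0.2, 5.7]
finger_gap: 14.1
```

Request:
arm_command:
  deltas:
    - {"x": 0, "y": 0, "z": -0.0005, "spin": -0.1}
    - {"x": 0, "y": 0, "z": -0.0005, "spin": -0.22}
    - {"x": 0, "y": 0, "z": -0.0005, "spin": -0.34}
    - {"x": 0, "y": 0, "z": -0.0005, "spin": -0.46}
    - {"x": 0, "y": 0, "z": -0.0005, "spin": -0.58}
    - {"x": 0, "y": 0, "z": -0.0005, "spin": -0.7}
    - {"x": 0, "y": 0, "z": -0.0005, "spin": -0.82}
    - {"x": 0, "y": 0, "z": -0.0005, "spin": -0.94}
    - {"x": 0, "y": 0, "z": -0.0005, "spin": -1.06}
    - {"x": 0, "y": 0, "z": -0.0005, "spin": -1.18}
    - {"x": 0, "y": 0, "z": -0.0005, "spin": -1.3}
    - {"x": 0, "y": 0, "z": -0.0005, "spin": -1.42}
    - {"x": 0, "y": 0, "z": -0.0005, "spin": -1.5}
    - {"x": 0, "y": 0, "z": -0.0005, "spin": -1.5}

```text
time_s: 4.3
ee_pos: [522.8, -235.7, 188.8]
tcp_rot: [0.0, 0.981, 0.195, -0.0]
ft_force: [-0.9, -1.3, 1.5]
finger_gap: 14.1
```

```bash
python3 - <<'E'
from h import *
go(523,-236,230)
c=env.read_camera("wrist");cv2.imwrite("pics/w2.png",c["img"])
E
```

```text
t 4.3 pos [ 522.8 -235.7  188.8] head 22.52 F [-0.9 -1.3  1.5] gap 14.1
 dx 0.0001 dy 0.0004 dz -0.0412 spin 0.0000
```

View pics/w2.png

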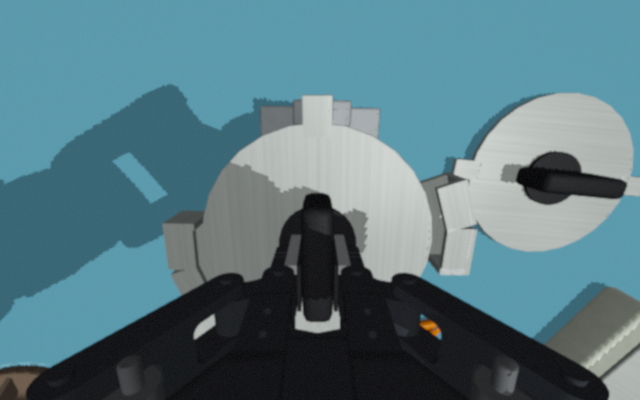

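The lid is turned about 86°. Its front ear shows at (318,110), clear of the catches at (180,245) and (455,225). I'll lift it.

Request:
arm_command:
  deltas:
    - {"x": 0, "y": 0, "z": -0.005, "spin": 0}
    - {"x": 0, "y": 0, "z": -0.015, "spin": 0}
    - {"x": 0, "y": 0, "z": -0.03, "spin": 0}
    - {"x": 0, "y": 0, "z": -0.05, "spin": 0}
    - {"x": 0, "y": 0, "z": -0.07, "spin": 0}
    - {"x": 0, "y": 0, "z": -0.07, "spin": 0}

```text
time_s: 4.95
ee_pos: [523.6, -235.8, 261.7]
tcp_rot: [0.002, 0.981, 0.194, 0.002]
ft_force: [0.1, -0.2, -2.5]
finger_gap: 14.0
```

```bash
python3 - <<'E'
from h import *
go(510,0,260)
c=env.read_camera("scene");cv2.imwrite("pics/s2.png",cv2.resize(c["img"][60:340,150:500],None,fx=2,fy=2))
E
```

```text
t 4.95 pos [ 523.6 -235.8  261.7] head 22.41 F [ 0.1 -0.2 -2.5] gap 14.0
 dx 0.0773 dy -0.2232 dz 0.0017 spin 0.0000
```

View pics/s2.png

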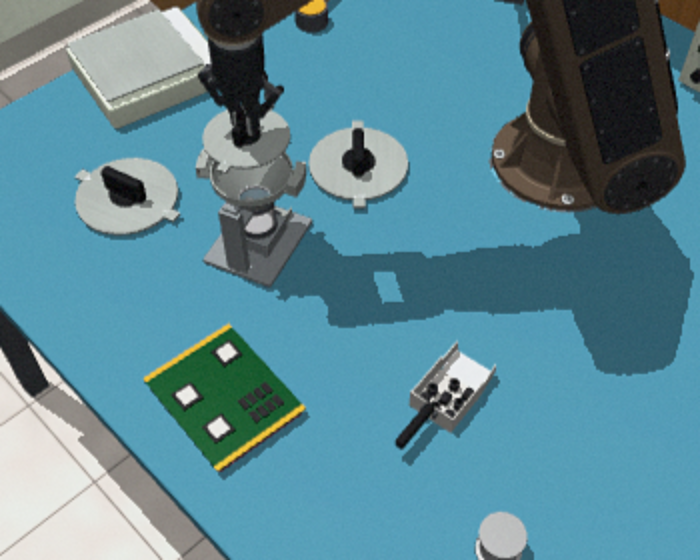

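The lid is off and held (-2.5 N). I'll carry it to the open bench at (510,0).

Request:
arm_command:
  deltas:
    - {"x": 0.007, "y": -0.02, "z": 0, "spin": 0}
    - {"x": 0.021, "y": -0.06, "z": 0, "spin": 0}
    - {"x": 0.037, "y": -0.107, "z": 0, "spin": 0}
    - {"x": 0.053, "y": -0.153, "z": 0, "spin": 0}
    - {"x": 0.067, "y": -0.193, "z": 0, "spin": 0}
    - {"x": 0.074, "y": -0.214, "z": 0.01, "spin": 0}
    - {"x": 0.077, "y": -0.223, "z": 0.03, "spin": 0}
    - {"x": 0.077, "y": -0.223, "z": 0.06, "spin": 0}
    - {"x": 0.077, "y": -0.223, "z": 0.1, "spin": 0}
    - {"x": 0.077, "y": -0.223, "z": 0.14, "spin": 0}
    - {"x": 0.077, "y": -0.223, "z": 0.175, "spin": 0}
    - {"x": 0.077, "y": -0.223, "z": 0.205, "spin": 0}
    - {"x": 0.077, "y": -0.223, "z": 0.225, "spin": 0}
    - {"x": 0.077, "y": -0.223, "z": 0.235, "spin": 0}
    - {"x": 0.077, "y": -0.223, "z": 0.235, "spin": 0}

```text
time_s: 6.5
ee_pos: [508.1, 0.1, 22.6]
tcp_rot: [-0.0, 0.981, 0.195, -0.001]
ft_force: [-0.0, 0.5, -1.0]
finger_gap: 14.0
```

Request:
arm_command:
  deltas:
    - {"x": 0, "y": 0, "z": 0.002, "spin": 0}
    - {"x": 0, "y": 0, "z": 0.004, "spin": 0}
    - {"x": 0, "y": 0, "z": 0.005, "spin": 0}
    - {"x": 0, "y": 0, "z": 0.005, "spin": 0}

```text
time_s: 6.9
ee_pos: [509.4, -0.2, 20.7]
tcp_rot: [0.0, 0.981, 0.195, 0.001]
ft_force: [-3.1, -0.2, 14.6]
finger_gap: 14.0
```

Request:
arm_command:
  deltas:
    - {"x": 0, "y": 0, "z": -0.003, "spin": 0}
    - {"x": 0, "y": 0, "z": -0.003, "spin": 0}

```text
time_s: 7.1
ee_pos: [509.2, -0.1, 22.7]
tcp_rot: [0.0, 0.981, 0.195, 0.001]
ft_force: [0.3, -0.1, -3.0]
finger_gap: 13.9
```

Request:
arm_command:
  deltas:
    - {"x": 0, "y": 0, "z": 0, "spin": 0}
    - {"x": 0, "y": 0, "z": 0, "spin": 0}
    - {"x": 0, "y": 0, "z": 0, "spin": 0}
    - {"x": 0, "y": 0, "z": 0, "spin": 0}
    - {"x": 0, "y": 0, "z": 0, "spin": 0}
    - {"x": 0, "y": 0, "z": 0, "spin": 0}
    - {"x": 0, "y": 0, "z": -0.02, "spin": 0}
    - {"x": 0, "y": 0, "z": -0.06, "spin": 0}
    - {"x": 0, "y": 0, "z": -0.1, "spin": 0}
    - {"x": 0, "y": 0, "z": -0.14, "spin": 0}
    - {"x": 0, "y": 0, "z": -0.14, "spin": 0}
  jaw: 1

```text
time_s: 8.2
ee_pos: [510.5, -0.2, 166.3]
tcp_rot: [0.001, 0.981, 0.195, 0.004]
ft_force: [-0.0, -0.3, -0.2]
finger_gap: 85.2
```

```bash
python3 - <<'E'
from h import *
import pickle
go(606,213,160)
for n in("scene","top"):
    c=env.read_camera(n);W=cloud(c);g=c["img"].max(-1)
    pickle.dump(c,open(n+"1.pkl","wb"))
    m=(np.hypot(W[...,0]-510,W[...,1])<66)&(W[...,2]<25)&(W[...,2]>2)
    P=W[m];A=np.c_[P[:,:2],np.ones(len(P))];k=np.linalg.lstsq(A,P[:,2],rcond=None)[0];print(n,"lid tilt",np.hypot(*k[:2]).round(3),P.mean(0).round(1))
    hd=(abs(W[...,0]-600)<70)&(abs(W[...,1]-210)<40)&(g<60)&(W[...,2]>36)&(W[...,2]<58);H=W[hd]
    print("handle",len(H),np.median(H,0).round(1),cv2.minAreaRect(H[:,:2].astype(np.float32)))
    sc=(abs(W[...,0]-500)<70)&(abs(W[...,1]-195)<60)&(W[...,2]>6)&(W[...,2]<58);S=W[sc]
    print("trough",len(S),cv2.minAreaRect(S[:,:2].astype(np.float32)))
E
```

```text
t 8.2 pos [ 5.105e+02 -2.000e-01  1.663e+02] head 22.45 F [-0.  -0.3 -0.2] gap 85.2
 dx 0.1696 dy -0.1605 dz 0.0063 spin 0.0000
scene lid tilt 0.001 [512.7   3.6  10. ]
handle 129 [610.7 214.4  45.5] ((608.8632202148438, 213.30271911621094), (83.88040161132812, 13.8449125289917), 7.5905632972717285)
trough 575 ((508.7454833984375, 198.125244140625), (125.82687377929688, 78.0605697631836), 8.354052543640137)
top lid tilt 0.0 [nan nan nan]
handle 97 [605.2 211.5  47.3] ((601.4073486328125, 211.85443115234375), (87.28282165527344, 30.777057647705078), 21.678237915039062)
trough 537 ((500.02691650390625, 196.66036987304688), (138.27882385253906, 114.4168930053711), 3.895287275314331)<stdin>:8: RuntimeWarning: Mean of empty slice.
  ret = um.true_divide(
```

The lid lies flat at (510,0): tilt 0.001 and plate height 10 mm. Next I'll go above the scoop handle with tool x along the scoop's spout direction (188°).

Request:
arm_command:
  deltas:
    - {"x": 0.03, "y": -0.03, "z": 0, "spin": -0.15}
    - {"x": 0.07, "y": -0.06, "z": 0, "spin": -0.3}
    - {"x": 0.1, "y": -0.1, "z": 0, "spin": -0.45}
    - {"x": 0.14, "y": -0.13, "z": 0, "spin": -0.6}
    - {"x": 0.168, "y": -0.159, "z": 0, "spin": -0.75}
    - {"x": 0.168, "y": -0.159, "z": 0, "spin": -0.9}
    - {"x": 0.168, "y": -0.159, "z": 0, "spin": -1.05}
    - {"x": 0.168, "y": -0.159, "z": 0, "spin": -1.2}
    - {"x": 0.168, "y": -0.159, "z": 0, "spin": -1.35}
    - {"x": 0.168, "y": -0.159, "z": 0, "spin": -1.5}
    - {"x": 0.168, "y": -0.159, "z": 0, "spin": -1.65}
    - {"x": 0.168, "y": -0.159, "z": 0, "spin": -1.8}
    - {"x": 0.168, "y": -0.159, "z": 0, "spin": -1.95}
    - {"x": 0.168, "y": -0.159, "z": 0, "spin": -2.1}
    - {"x": 0.168, "y": -0.159, "z": 0, "spin": -2.25}
    - {"x": 0.168, "y": -0.159, "z": 0, "spin": -2.4}
    - {"x": 0.168, "y": -0.159, "z": 0, "spin": -2.55}
    - {"x": 0.168, "y": -0.159, "z": 0, "spin": -2.7}
    - {"x": 0.168, "y": -0.159, "z": 0, "spin": -2.85}
    - {"x": 0.168, "y": -0.159, "z": 0, "spin": -2.89}

```text
time_s: 10.3
ee_pos: [602.7, 210.9, 159.5]
tcp_rot: [-0.002, -0.073, 0.997, -0.0]
ft_force: [-0.0, 0.2, 0.8]
finger_gap: 85.6
```

```bash
python3 - <<'E'
from h import *
c=env.read_camera("wrist");W=cloud(c);g=c["img"].max(-1);cv2.imwrite("pics/w3.png",c["img"])
for lo,hi in((42,56),(4,60)):
    hd=(abs(W[...,0]-560)<120)&(abs(W[...,1]-205)<60)&(W[...,2]>lo)&(W[...,2]<hi)
    if lo>40: hd&=g<70
    H=W[hd];print(lo,len(H),np.percentile(H[:,2],[5,50,95]).round(1),cv2.minAreaRect(H[:,:2].astype(np.float32)))
go(605,211,20,188)
E
```

```text
42 1084 [45.1 46.7 47.9] ((606.8668823242188, 211.22341918945312), (79.3569107055664, 12.726058006286621), 7.836627006530762)
4 8169 [ 4.8 17.  47. ] ((546.41796875, 202.56333923339844), (204.1158447265625, 76.21855926513672), 8.101703643798828)
t 10.35 pos [602.7 210.9 159.5] head 188.31 F [-0.   0.6 -0.5] gap 85.7
 dx -0.0023 dy -0.0002 dz 0.1395 spin 0.0053
```

View pics/w3.png

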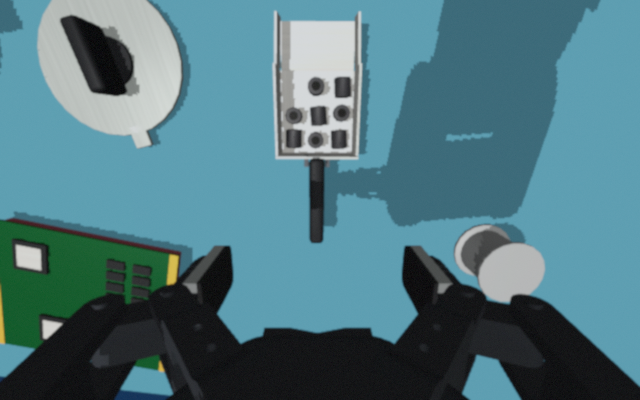

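The wrist view shows the scoop with all eight sleeves at (283-352, 78-148), the handle at col 317 (rows 160-240), and the pads aligned to either side. I'll descend and grip at scoop x of about -85, which leaves room for the handle end to swing up later.

Request:
arm_command:
  deltas:
    - {"x": -0.008, "y": 0, "z": 0.04, "spin": 0.005}
    - {"x": -0.008, "y": 0, "z": 0.08, "spin": 0.005}
    - {"x": -0.008, "y": 0, "z": 0.115, "spin": 0.005}
    - {"x": -0.008, "y": 0, "z": 0.133, "spin": 0.005}
    - {"x": -0.008, "y": 0, "z": 0.139, "spin": 0.005}
    - {"x": -0.008, "y": 0, "z": 0.139, "spin": 0.005}

```text
time_s: 10.95
ee_pos: [610.7, 212.0, 21.3]
tcp_rot: [-0.001, -0.067, 0.998, -0.0]
ft_force: [0.4, -0.3, 0.6]
finger_gap: 85.5
```

Request:
arm_command:
  deltas:
    - {"x": 0, "y": 0, "z": 0, "spin": 0}
    - {"x": 0, "y": 0, "z": 0, "spin": 0}
    - {"x": 0, "y": 0, "z": 0, "spin": 0}
    - {"x": 0, "y": 0, "z": 0, "spin": 0}
    - {"x": 0, "y": 0, "z": 0, "spin": 0}
    - {"x": 0, "y": 0, "z": 0, "spin": 0}
    - {"x": 0, "y": 0, "z": 0, "spin": 0}
    - {"x": 0, "y": 0, "z": 0, "spin": 0}
  jaw: 0
  force: 120

```text
time_s: 11.75
ee_pos: [611.5, 212.2, 23.4]
tcp_rot: [0.0, -0.068, 0.998, -0.0]
ft_force: [-0.5, -1.4, 6.0]
finger_gap: 12.0
```

Request:
arm_command:
  deltas:
    - {"x": 0, "y": 0, "z": -0.003, "spin": 0}
    - {"x": 0, "y": 0, "z": -0.01, "spin": 0}
    - {"x": 0, "y": 0, "z": -0.018, "spin": 0}
    - {"x": 0, "y": 0, "z": -0.024, "spin": 0}
    - {"x": 0, "y": 0, "z": -0.025, "spin": 0}
    - {"x": 0, "y": 0, "z": -0.025, "spin": 0}

```text
time_s: 12.35
ee_pos: [611.3, 212.3, 48.1]
tcp_rot: [0.0, -0.068, 0.998, -0.0]
ft_force: [0.8, -0.3, -4.2]
finger_gap: 11.6
```

```bash
cat >> h.py <<'E'
def pitch(save=None):
    "spout-down pitch of the held scoop, from bright trough wall points in the tool frame (wrist depth)"
    s=env.sense();c=env.read_camera("wrist");W=cloud(c)
    if save: cv2.imwrite("pics/"+save,c["img"])
    q=s["tcp_rot"];a=2*np.arctan2(q[2],q[1]);D=W-s["ee_pos"]
    X=D[...,0]*np.cos(a)+D[...,1]*np.sin(a);Y=D[...,0]*np.sin(a)-D[...,1]*np.cos(a);Z=D[...,2]-19
    g=c["img"];hsv=cv2.cvtColor(g,cv2.COLOR_BGR2HSV)
    m=(abs(Y)>33)&(abs(Y)<43)&(X>20)&(X<175)&(Z>-200)&(Z<60)&(hsv[...,1]<70)
    out=[]
    for sg in(1,-1):
        k=m&(Y*sg>0);x,z=X[k],Z[k];T=[]
        for b in range(20,175,5):   # upper edge profile of the wall
            i=(x>=b)&(x<b+5)
            if i.sum()>3: T.append((b+2.5,np.percentile(z[i],90)))
        out.append(np.round(T,0).astype(int).tolist())
    return s,c,(X,Y,Z),out
E
python3 - <<'E'
from h import *
s,c,G,o=pitch("w4.png")
print(s["ee_pos"].round(1),s["ft_force"].round(2),s["ft_torque"].round(2),s["finger_gap"]);print(o[0]);print(o[1])
E
```

```text
[611.3 212.3  48.1] [ 0.76 -0.26 -4.17] [ 0.07 -0.29 -0.02] 11.577412211615663
[[32, -68], [42, -3], [48, -4], [52, -6], [58, -6], [62, -6], [68, -6], [72, -6], [78, -6], [82, -6], [88, -6], [92, -6], [98, -6], [102, -6], [108, -6], [112, -6], [118, -19], [122, -33], [128, -42]]
[[32, -68], [42, -3], [48, -5], [52, -6], [58, -6], [62, -6], [68, -6], [72, -6], [78, -6], [82, -6], [88, -6], [92, -6], [98, -6], [102, -6], [108, -6], [112, -7], [118, -19], [122, -32], [128, -42]]
```

At 120 N the scoop is held level, 25 mm up. Since the tool can't tilt, it has to pivot in the pads, so I'll test here at low height whether a lighter grip lets it turn spout-down.

Request:
arm_command:
  deltas:
    - {"x": 0, "y": 0, "z": 0, "spin": 0}
    - {"x": 0, "y": 0, "z": 0, "spin": 0}
    - {"x": 0, "y": 0, "z": 0, "spin": 0}
    - {"x": 0, "y": 0, "z": 0, "spin": 0}
  force: 45

```text
time_s: 12.8
ee_pos: [611.2, 212.2, 47.6]
tcp_rot: [-0.0, -0.068, 0.998, -0.0]
ft_force: [0.8, 0.4, -3.8]
finger_gap: 12.1
```

```bash
python3 - <<'E'
from h import *
s,c,G,o=pitch()
print(s["ee_pos"].round(1),s["ft_torque"].round(2),s["finger_gap"]);print(o[0])
E
```

```text
[611.2 212.2  47.6] [ 0.07 -0.3  -0.01] 12.06712396844409
[[32, -67], [42, -3], [48, -4], [52, -6], [58, -6], [62, -6], [68, -6], [72, -6], [78, -6], [82, -6], [88, -6], [92, -6], [98, -6], [102, -6], [108, -6], [112, -6], [118, -19], [122, -32], [128, -42]]
```

Request:
arm_command:
  deltas:
    - {"x": 0, "y": 0, "z": 0, "spin": 0}
    - {"x": 0, "y": 0, "z": 0, "spin": 0}
    - {"x": 0, "y": 0, "z": 0, "spin": 0}
    - {"x": 0, "y": 0, "z": 0, "spin": 0}
  force: 20

```text
time_s: 13.25
ee_pos: [611.3, 212.2, 47.8]
tcp_rot: [0.0, -0.068, 0.998, -0.0]
ft_force: [0.3, -0.0, -4.2]
finger_gap: 11.9
```

```bash
python3 - <<'E'
from h import *
s,c,G,o=pitch()
print(s["ee_pos"].round(1),s["ft_torque"].round(2),s["finger_gap"]);print(o[0])
E
```

```text
[611.3 212.2  47.8] [ 0.06 -0.3  -0.01] 11.941652506202539
[[32, -67], [42, -3], [48, -4], [52, -6], [58, -6], [62, -6], [68, -6], [72, -6], [78, -6], [82, -6], [88, -6], [92, -6], [98, -6], [102, -6], [108, -6], [112, -7], [118, -19], [122, -31], [128, -42]]
```

It stays level even at 20 N, because the soft pads hold the moment. A jaw setpoint near the handle's width should give a lower force, so I'll come down to about 10 mm and try small jaw steps there.

Request:
arm_command:
  deltas:
    - {"x": 0, "y": 0, "z": 0.008, "spin": 0}
    - {"x": 0, "y": 0, "z": 0.015, "spin": 0}
    - {"x": 0, "y": 0, "z": 0.015, "spin": 0}
  jaw: 0.135

```text
time_s: 13.6
ee_pos: [610.6, 212.0, 31.3]
tcp_rot: [-0.001, -0.068, 0.998, -0.0]
ft_force: [0.3, -0.4, -3.8]
finger_gap: 11.8
```

Request:
arm_command:
  deltas:
    - {"x": 0, "y": 0, "z": 0, "spin": 0}
    - {"x": 0, "y": 0, "z": 0, "spin": 0}
  jaw: 0.145

```text
time_s: 13.8
ee_pos: [611.4, 212.2, 32.8]
tcp_rot: [0.0, -0.068, 0.998, -0.0]
ft_force: [0.4, -0.1, -3.4]
finger_gap: 12.9
```

```bash
python3 - <<'E'
from h import *
s,c,G,o=pitch()
print(s["ee_pos"].round(1),s["ft_force"].round(1),s["ft_torque"].round(2),s["finger_gap"]);print(o[0])
E
```

```text
[611.4 212.2  32.8] [ 0.4 -0.1 -3.4] [ 0.1  -0.29  0.05] 12.885836883628148
[[38, -51], [42, -3], [48, -4], [52, -6], [58, -6], [62, -6], [68, -6], [72, -6], [78, -6], [82, -6], [88, -6], [92, -6], [98, -6], [102, -6], [108, -6], [112, -6], [118, -19], [122, -33], [128, -42]]
```

Request:
arm_command:
  deltas:
    - {"x": 0, "y": 0, "z": 0, "spin": 0}
    - {"x": 0, "y": 0, "z": 0, "spin": 0}
  jaw: 0.152

```text
time_s: 14.05
ee_pos: [611.3, 212.2, 32.9]
tcp_rot: [0.0, -0.068, 0.998, -0.0]
ft_force: [-0.2, -0.5, -4.3]
finger_gap: 13.0
```

```bash
python3 - <<'E'
from h import *
s,c,G,o=pitch()
print(s["ee_pos"].round(1),s["ft_force"].round(1),s["ft_torque"].round(2),s["finger_gap"]);print(o[0])
E
```

```text
[611.3 212.2  32.9] [-0.2 -0.5 -4.3] [ 0.11 -0.3  -0.02] 13.011123951377613
[[38, -52], [42, -3], [48, -4], [52, -6], [58, -6], [62, -6], [68, -6], [72, -6], [78, -6], [82, -6], [88, -6], [92, -6], [98, -6], [102, -6], [108, -6], [112, -6], [118, -19], [122, -32], [128, -42]]
```

Request:
arm_command:
  deltas:
    - {"x": 0, "y": 0, "z": 0, "spin": 0}
    - {"x": 0, "y": 0, "z": 0, "spin": 0}
  jaw: 0.158

```text
time_s: 14.3
ee_pos: [611.3, 212.2, 32.8]
tcp_rot: [0.0, -0.068, 0.998, -0.0]
ft_force: [-0.4, 0.4, -1.7]
finger_gap: 14.0
```

```bash
python3 - <<'E'
from h import *
s,c,G,o=pitch()
print(s["ee_pos"].round(1),s["ft_force"].round(1),s["ft_torque"].round(2),s["finger_gap"]);print(o[0][2:-2:3])
E
```

```text
[611.3 212.2  32.8] [-0.4  0.4 -1.7] [ 0.04 -0.14 -0.02] 14.044682761461852
[[48, -8], [62, -10], [78, -11], [92, -13], [108, -13]]
```

Request:
arm_command:
  deltas:
    - {"x": 0, "y": 0, "z": 0, "spin": 0}
    - {"x": 0, "y": 0, "z": 0, "spin": 0}
  jaw: 0.163

```text
time_s: 14.55
ee_pos: [611.2, 212.2, 32.9]
tcp_rot: [-0.0, -0.068, 0.998, -0.0]
ft_force: [-0.6, -1.1, -2.0]
finger_gap: 14.0
```

```bash
python3 - <<'E'
from h import *
s,c,G,o=pitch()
print(s["ee_pos"].round(1),s["ft_force"].round(1),s["ft_torque"].round(2),s["finger_gap"]);print(o[0][2:-2:3])
E
```

```text
[611.2 212.2  32.9] [-0.6 -1.1 -2. ] [-0.02 -0.05  0.03] 13.99201184904113
[[48, -8], [62, -10], [78, -11], [92, -12], [108, -13]]
```

At jaw of about 0.158 the scoop pivots in the pads, and it has tipped about 5° with its lip on the bench. So I'll pre-tilt it to about 21° by arcing the handle up with the lip on the bench, then grip hard.

Request:
arm_command:
  deltas:
    - {"x": 0.002, "y": 0, "z": -0.006, "spin": 0}
    - {"x": 0.005, "y": 0, "z": -0.013, "spin": 0}
    - {"x": 0.008, "y": 0, "z": -0.02, "spin": 0}
    - {"x": 0.012, "y": 0, "z": -0.027, "spin": 0}
    - {"x": 0.015, "y": 0, "z": -0.033, "spin": 0}
    - {"x": 0.018, "y": 0, "z": -0.037, "spin": 0}
    - {"x": 0.018, "y": 0, "z": -0.037, "spin": 0}
  jaw: 0.158

```text
time_s: 15.3
ee_pos: [593.3, 209.8, 70.6]
tcp_rot: [0.0, -0.068, 0.998, 0.0]
ft_force: [1.7, -0.0, -1.5]
finger_gap: 13.8
```

Request:
arm_command:
  deltas:
    - {"x": 0, "y": 0, "z": 0, "spin": 0}
    - {"x": 0, "y": 0, "z": 0, "spin": 0}
    - {"x": 0, "y": 0, "z": 0, "spin": 0}
  jaw: 0
  force: 120

```text
time_s: 15.6
ee_pos: [593.8, 209.8, 69.8]
tcp_rot: [0.0, -0.067, 0.998, 0.0]
ft_force: [3.1, -0.3, 1.9]
finger_gap: 11.7
```

```bash
python3 - <<'E'
from h import *
s,c,G,o=pitch("w5.png")
print(s["ee_pos"].round(1),s["ft_force"].round(1),s["ft_torque"].round(2),s["finger_gap"]);print(o[0]);print(o[1])
E
```

```text
[593.8 209.8  69.8] [ 3.1 -0.3  1.9] [ 0.06 -0.17  0.  ] 11.664810865259593
[[28, -50], [32, -38], [38, -24], [42, -20], [48, -24], [52, -25], [58, -27], [62, -29], [68, -31], [72, -33], [78, -35], [82, -36], [88, -38], [92, -40], [98, -41], [102, -44], [108, -45], [112, -47], [118, -56], [122, -58], [128, -59], [132, -60], [138, -73], [142, -84]]
[[28, -51], [32, -37], [38, -24], [42, -20], [48, -24], [52, -26], [58, -27], [62, -29], [68, -31], [72, -33], [78, -34], [82, -36], [88, -38], [92, -40], [98, -42], [102, -43], [108, -45], [112, -47], [118, -57], [122, -58], [128, -59], [132, -60], [138, -73], [142, -84]]
```

View pics/w5.png

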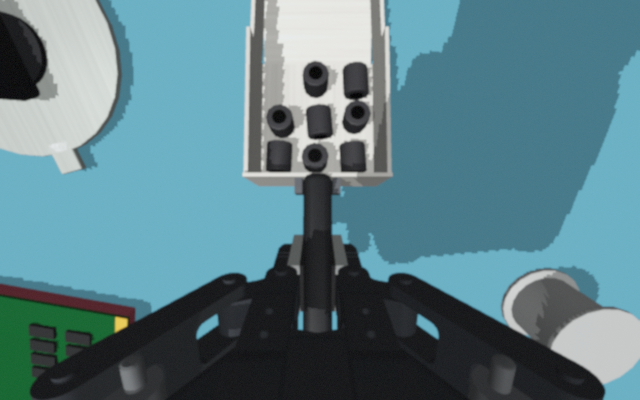

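The tilt is 20° and all eight sleeves are still at the back of the trough (rows 60-170). I'll lift and carry it gently over the funnel.

Request:
arm_command:
  deltas:
    - {"x": 0, "y": 0, "z": -0.005, "spin": 0}
    - {"x": 0, "y": 0, "z": -0.015, "spin": 0}
    - {"x": 0, "y": 0, "z": -0.03, "spin": 0}
    - {"x": 0, "y": 0, "z": -0.05, "spin": 0}
    - {"x": 0, "y": 0, "z": -0.072, "spin": 0}
    - {"x": 0, "y": 0, "z": -0.095, "spin": 0}
    - {"x": 0, "y": 0, "z": -0.118, "spin": 0}
    - {"x": 0, "y": 0, "z": -0.14, "spin": 0}
    - {"x": 0, "y": 0, "z": -0.16, "spin": 0}
    - {"x": 0, "y": 0, "z": -0.178, "spin": 0}
    - {"x": 0, "y": 0, "z": -0.192, "spin": 0}
    - {"x": 0, "y": 0, "z": -0.201, "spin": 0}
    - {"x": 0, "y": 0, "z": -0.205, "spin": 0}

```text
time_s: 16.95
ee_pos: [593.3, 209.8, 276.2]
tcp_rot: [0.001, -0.068, 0.998, 0.0]
ft_force: [0.8, -0.1, -4.1]
finger_gap: 11.7
```

Request:
arm_command:
  deltas:
    - {"x": 0, "y": -0.004, "z": 0, "spin": 0}
    - {"x": 0, "y": -0.014, "z": 0, "spin": 0}
    - {"x": 0, "y": -0.03, "z": 0, "spin": 0}
    - {"x": 0, "y": -0.05, "z": 0, "spin": 0}
    - {"x": 0.001, "y": -0.074, "z": 0, "spin": 0}
    - {"x": 0.001, "y": -0.101, "z": 0, "spin": 0}
    - {"x": 0.001, "y": -0.13, "z": 0, "spin": 0}
    - {"x": 0.002, "y": -0.16, "z": 0, "spin": 0}
    - {"x": 0.002, "y": -0.19, "z": 0, "spin": 0}
    - {"x": 0.002, "y": -0.22, "z": 0, "spin": 0}
    - {"x": 0.003, "y": -0.25, "z": 0, "spin": 0}
    - {"x": 0.003, "y": -0.28, "z": 0, "spin": 0}
    - {"x": 0.003, "y": -0.31, "z": 0, "spin": 0}
    - {"x": 0.004, "y": -0.338, "z": 0, "spin": 0}
    - {"x": 0.004, "y": -0.364, "z": 0, "spin": 0}
    - {"x": 0.004, "y": -0.387, "z": 0, "spin": 0}
    - {"x": 0.004, "y": -0.406, "z": 0, "spin": 0}
    - {"x": 0.004, "y": -0.42, "z": 0, "spin": 0}
    - {"x": 0.004, "y": -0.429, "z": 0, "spin": 0}
    - {"x": 0.004, "y": -0.432, "z": 0, "spin": 0}

```text
time_s: 18.95
ee_pos: [647.6, -219.6, 274.5]
tcp_rot: [-0.0, -0.067, 0.998, 0.0]
ft_force: [-0.6, 0.6, -3.2]
finger_gap: 12.0
```

```bash
python3 - <<'E'
from h import *
s,c,G,o=pitch("w6.png")
print(s["time_s"],s["ee_pos"].round(1),s["ft_force"].round(1),s["ft_torque"].round(2),s["finger_gap"]);print(o[0]);print(o[1])
# funnel mouth inner edge from the wrist: rim points
W=cloud(c);C=np.array([522.7,-236.2])
m=(abs(np.hypot(W[...,0]-C[0],W[...,1]-C[1])-64.5)<8)&(abs(W[...,2]-174)<5);P=W[m]
print("rim",len(P),P.min(0).round(1),P.max(0).round(1));
E
```

```text
18.95 [ 647.6 -219.6  274.5] [-0.6  0.6 -3.2] [ 0.11 -0.21 -0.01] 11.95330573005681
[[28, -51], [32, -36], [38, -24], [42, -20], [48, -24], [52, -26], [58, -28], [62, -30], [68, -32], [72, -33], [78, -36], [82, -37], [88, -40], [92, -41], [98, -43], [102, -45], [108, -47], [112, -49], [118, -59], [122, -60], [128, -61], [132, -62], [138, -73], [142, -85]]
[[28, -51], [32, -36], [38, -23], [42, -20], [48, -24], [52, -26], [58, -28], [62, -30], [68, -32], [72, -34], [78, -36], [82, -37], [88, -39], [92, -41], [98, -43], [102, -45], [108, -47], [112, -48], [118, -59], [122, -59], [128, -61], [132, -62], [138, -73], [142, -83]]
rim 873 [ 486.1 -306.7  169.1] [ 561.4 -165.1  178.9]
```

View pics/w6.png

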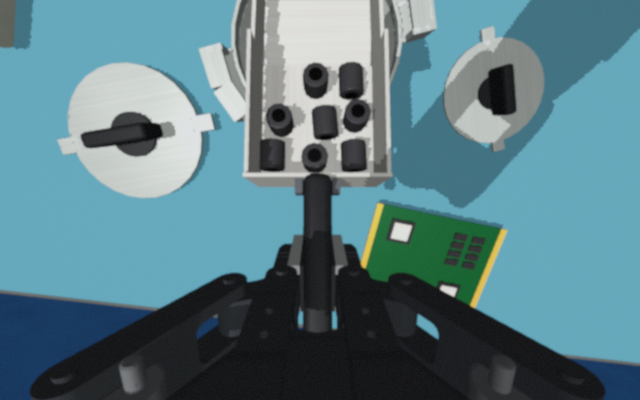

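Request:
arm_command:
  deltas:
    - {"x": 0.0, "y": 0.005, "z": 0, "spin": -0.03}
    - {"x": 0.001, "y": 0.014, "z": 0, "spin": -0.1}
    - {"x": 0.002, "y": 0.023, "z": 0.004, "spin": -0.18}
    - {"x": 0.002, "y": 0.027, "z": 0.012, "spin": -0.215}
    - {"x": 0.002, "y": 0.027, "z": 0.022, "spin": -0.215}
    - {"x": 0.002, "y": 0.027, "z": 0.034, "spin": -0.215}
    - {"x": 0.002, "y": 0.027, "z": 0.042, "spin": -0.215}
    - {"x": 0.002, "y": 0.027, "z": 0.045, "spin": -0.215}
    - {"x": 0.002, "y": 0.027, "z": 0.045, "spin": -0.215}

```text
time_s: 19.9
ee_pos: [641.9, -192.6, 229.2]
tcp_rot: [-0.001, -0.174, 0.985, 0.0]
ft_force: [-0.4, -0.8, -3.1]
finger_gap: 11.9
```

```bash
cat >> h.py <<'E'
C=np.array([522.7,-236.2]);GX,GZ=-84,43.5
def geo(th):   # lip (underside), bend and trough-back relative to pivot, fwd/up mm
    r=np.radians(th);f=lambda x,z:np.array([(x-GX)*np.cos(r)+(z-GZ)*np.sin(r),-(x-GX)*np.sin(r)+(z-GZ)*np.cos(r)])
    return f(80,8.5),f(40,0),f(-40,0)
def rel(s):
    q=s["tcp_rot"];a=2*np.arctan2(q[2],q[1]);d=s["ee_pos"][:2]-C
    return d@[np.cos(a),np.sin(a)], d@[np.sin(a),-np.cos(a)], s["ee_pos"][2]+19-174  # pivot fwd, side, up of mouth
E
python3 - <<'E'
from h import *
s,c,G,o=pitch()
print(s["time_s"],s["ee_pos"].round(1),s["ft_force"].round(1),"rel",np.round(rel(s),1));print(o[0][4:17:3])
for th in(25,30,35,40,45,50,55):
    for dep in(20,26):
        l,b,k=geo(th); # pivot so that lip depth dep, underside touches rim at fwd -66
        # height of underside above lip as function of fwd distance behind lip
        if dep<=b[1]-l[1]: s_=dep/(b[1]-l[1])*(l[0]-b[0])
        else: s_=(l[0]-b[0])+(dep-(b[1]-l[1]))/(k[1]-b[1])*(b[0]-k[0])
        lx=-66+s_; print(th,dep,"lip x %.0f pivot fwd %.1f up %.1f"%(lx,lx-l[0],-dep-l[1]), "corner r %.0f cone r %.0f"%(np.hypot(lx,36),63-max(0,dep-14)*.75))
E
```

```text
19.9 [ 641.9 -192.6  229.2] [-0.4 -0.8 -3.1] rel [-126.9    0.2   74.2]
[[48, -24], [62, -30], [78, -35], [92, -41], [108, -47]]
25 20 lip x -3 pivot fwd -136.8 up 81.0 corner r 36 cone r 58
25 26 lip x 10 pivot fwd -124.0 up 75.0 corner r 37 cone r 54
30 20 lip x -14 pivot fwd -138.9 up 92.3 corner r 39 cone r 58
30 26 lip x -4 pivot fwd -128.5 up 86.3 corner r 36 cone r 54
35 20 lip x -23 pivot fwd -136.9 up 102.7 corner r 43 cone r 58
35 26 lip x -14 pivot fwd -128.3 up 96.7 corner r 39 cone r 54
40 20 lip x -29 pivot fwd -132.1 up 112.2 corner r 46 cone r 58
40 26 lip x -22 pivot fwd -124.9 up 106.2 corner r 42 cone r 54
45 20 lip x -35 pivot fwd -126.4 up 120.7 corner r 50 cone r 58
45 26 lip x -28 pivot fwd -119.2 up 114.7 corner r 46 cone r 54
50 20 lip x -40 pivot fwd -119.0 up 128.1 corner r 54 cone r 58
50 26 lip x -33 pivot fwd -111.7 up 122.1 corner r 49 cone r 54
55 20 lip x -45 pivot fwd -110.0 up 134.4 corner r 57 cone r 58
55 26 lip x -38 pivot fwd -103.5 up 128.4 corner r 52 cone r 54
```

Tilt is 21.5°, with the lip 17 mm inside the mouth and past its centre. I'll loosen the grip so the underside settles on the near rim; raising the pivot will then control the tilt.

Request:
arm_command:
  deltas:
    - {"x": 0, "y": 0, "z": 0, "spin": 0}
    - {"x": 0, "y": 0, "z": 0, "spin": 0}
    - {"x": 0, "y": 0, "z": 0, "spin": 0}
  jaw: 0.158

```text
time_s: 20.25
ee_pos: [642.1, -192.4, 230.1]
tcp_rot: [0.0, -0.174, 0.985, -0.0]
ft_force: [0.1, -0.9, -3.9]
finger_gap: 13.3
```

```bash
python3 - <<'E'
from h import *
s,c,G,o=pitch()
print(s["time_s"],s["ft_force"].round(1),"rel",np.round(rel(s),1),s["finger_gap"]);print(o[0][4:17:3])
E
```

```text
20.25 [ 0.1 -0.9 -3.9] rel [-127.2    0.2   75.1] 13.28107666122148
[[48, -24], [62, -30], [78, -35], [92, -41], [108, -47]]
```

Request:
arm_command:
  deltas:
    - {"x": 0, "y": 0, "z": 0, "spin": 0}
    - {"x": 0, "y": 0, "z": 0, "spin": 0}
  jaw: 0.161
  force: 20

```text
time_s: 20.5
ee_pos: [642.0, -192.4, 229.9]
tcp_rot: [-0.0, -0.174, 0.985, -0.0]
ft_force: [-1.0, 0.5, -3.1]
finger_gap: 13.4
```

```bash
python3 - <<'E'
from h import *
s,c,G,o=pitch()
print(s["time_s"],s["ft_force"].round(1),"rel",np.round(rel(s),1),s["finger_gap"]);print(o[0][4:17:3])
E
```

```text
20.5 [-1.   0.5 -3.1] rel [-127.1    0.2   74.9] 13.445556354812595
[[48, -24], [62, -30], [78, -36], [92, -42], [108, -47]]
```

Request:
arm_command:
  deltas:
    - {"x": 0, "y": 0, "z": 0, "spin": 0}
    - {"x": 0, "y": 0, "z": 0, "spin": 0}
  jaw: 0.163

```text
time_s: 20.75
ee_pos: [642.0, -192.4, 229.9]
tcp_rot: [-0.0, -0.174, 0.985, -0.0]
ft_force: [-1.3, -0.4, -1.8]
finger_gap: 14.0
```

```bash
python3 - <<'E'
from h import *
s,c,G,o=pitch()
print(s["time_s"],s["ft_force"].round(1),"rel",np.round(rel(s),1),s["finger_gap"]);print(o[0][4:17:3])
E
```

```text
20.75 [-1.3 -0.4 -1.8] rel [-127.1    0.2   74.9] 14.01652985810532
[[48, -24], [62, -30], [78, -36], [92, -42], [108, -47]]
```

Force is down to -1.8 N, so the scoop now rests on the rim with a loose pivot. I'll raise along the planned arc to about 33°.

Request:
arm_command:
  deltas:
    - {"x": -0.001, "y": 0, "z": -0.004, "spin": 0}
    - {"x": -0.003, "y": 0, "z": -0.009, "spin": 0}
    - {"x": -0.004, "y": 0, "z": -0.014, "spin": 0}
    - {"x": -0.004, "y": 0, "z": -0.019, "spin": 0}
    - {"x": -0.004, "y": 0, "z": -0.023, "spin": 0}
    - {"x": -0.004, "y": 0, "z": -0.023, "spin": 0}

```text
time_s: 21.4
ee_pos: [646.1, -191.0, 253.7]
tcp_rot: [0.001, -0.174, 0.985, -0.0]
ft_force: [0.2, -1.2, -0.8]
finger_gap: 14.0
```

```bash
python3 - <<'E'
from h import *
s,c,G,o=pitch("w7.png")
print(s["time_s"],s["ft_force"].round(1),"rel",np.round(rel(s),1),s["finger_gap"]);print(o[0][3:20:2]);print(o[1][3:20:2])
E
```

```text
21.4 [ 0.2 -1.2 -0.8] rel [-1.315e+02  1.000e-01  9.870e+01] 14.002903657174006
[[38, -28], [48, -36], [58, -42], [68, -48], [78, -54], [88, -60], [98, -66], [108, -79], [118, -85]]
[[38, -28], [48, -36], [58, -42], [68, -48], [78, -54], [88, -60], [98, -66], [108, -80], [118, -85]]
```

The tilt is 31° and under control. Raising on to about 42°.

Request:
arm_command:
  deltas:
    - {"x": 0.001, "y": 0, "z": -0.004, "spin": 0}
    - {"x": 0.004, "y": 0, "z": -0.009, "spin": 0}
    - {"x": 0.007, "y": 0, "z": -0.014, "spin": 0}
    - {"x": 0.01, "y": 0, "z": -0.018, "spin": 0}
    - {"x": 0.01, "y": 0, "z": -0.018, "spin": 0}

```text
time_s: 21.95
ee_pos: [636.4, -194.5, 271.9]
tcp_rot: [0.001, -0.174, 0.985, -0.0]
ft_force: [0.6, 0.7, 1.5]
finger_gap: 14.1
```

```bash
python3 - <<'E'
from h import *
s,c,G,o=pitch("w8.png")
print(s["time_s"],s["ft_force"].round(1),"rel",np.round(rel(s),1),s["finger_gap"]);print(o[0][3:20:2])
i=c["img"];t=env.read_camera("scene")["img"]
cv2.imwrite("pics/m8.png",np.hstack([i[0:300,160:480],cv2.resize(t[90:210,210:340],(320,300))]))
E
```

```text
21.95 [0.6 0.7 1.5] rel [-121.1    0.2  116.9] 14.100229601046724
[[38, -42], [48, -50], [58, -58], [68, -66], [78, -75], [88, -84], [98, -101], [108, -107], [118, -114]]
```

View pics/m8.png

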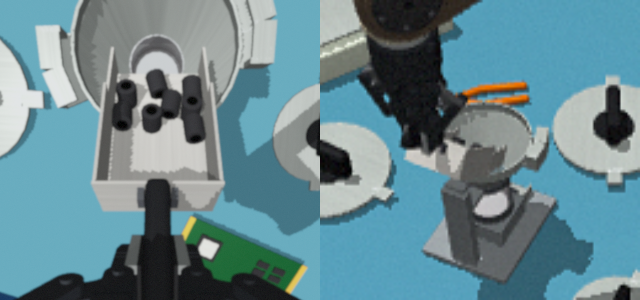

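At 40° seven sleeves are in sight at the spout (rows 70-145 of the crop), right over the mouth. I'll continue slowly to about 50°.

Request:
arm_command:
  deltas:
    - {"x": 0.002, "y": 0, "z": -0.003, "spin": 0}
    - {"x": 0.005, "y": 0, "z": -0.005, "spin": 0}
    - {"x": 0.008, "y": 0, "z": -0.008, "spin": 0}
    - {"x": 0.011, "y": 0, "z": -0.01, "spin": 0}
    - {"x": 0.011, "y": 0, "z": -0.01, "spin": 0}
    - {"x": 0.011, "y": 0, "z": -0.01, "spin": 0}

```text
time_s: 22.65
ee_pos: [626.0, -198.2, 280.8]
tcp_rot: [-0.0, -0.174, 0.985, -0.0]
ft_force: [-1.8, -0.7, -2.7]
finger_gap: 13.9
```

```bash
cat >> h.py <<'E'
def darkblobs(c,tag=""):
    "dark blobs around the scoop mouth in the wrist picture, with their depth"
    g=(c["img"].max(-1)<75).astype(np.uint8);g[200:]=0;W=cloud(c)
    n,l,st,ce=cv2.connectedComponentsWithStats(g)
    for i in range(1,n):
        if st[i,4]>40 and 160<ce[i][0]<480: print(tag,ce[i].round(0),st[i,4],np.nanmedian(W[l==i],0).round(0))
E
python3 - <<'E'
from h import *
s,c,G,o=pitch("w9.png")
print(s["time_s"],s["ft_force"].round(1),"rel",np.round(rel(s),1),s["finger_gap"]);print(o[0][3:20:2]);darkblobs(c)
E
```

```text
22.65 [-1.8 -0.7 -2.7] rel [-110.     0.2  125.8] 13.926020023609574
[[38, -51], [48, -62], [58, -72], [68, -82], [78, -93], [88, -113], [98, -120], [108, -129], [118, -167]]
 [259.   8.] 53 [ 498. -294.  166.]
 [243.  43.] 68 [ 524. -299.  167.]
 [330.  84.] 60 [ 516. -222.   60.]
 [324. 112.] 2340 [ 555. -216.  180.]
 [318. 192.] 444 [ 598. -208.  270.]
```

Request:
arm_command:
  deltas:
    - {"x": 0.003, "y": 0, "z": -0.003, "spin": 0}
    - {"x": 0.007, "y": 0, "z": -0.006, "spin": 0}
    - {"x": 0.012, "y": 0, "z": -0.009, "spin": 0}
    - {"x": 0.017, "y": 0, "z": -0.012, "spin": 0}
    - {"x": 0.022, "y": 0, "z": -0.015, "spin": 0}
    - {"x": 0.022, "y": 0, "z": -0.015, "spin": 0}
    - {"x": 0.022, "y": 0, "z": -0.015, "spin": 0}

```text
time_s: 23.4
ee_pos: [605.4, -205.8, 296.2]
tcp_rot: [0.0, -0.174, 0.985, -0.0]
ft_force: [0.3, 0.3, -0.1]
finger_gap: 13.8
```

```bash
python3 - <<'E'
from h import *
s,c,G,o=pitch("w10.png")
print(s["time_s"],s["ft_force"].round(1),"rel",np.round(rel(s),1),s["finger_gap"]);print(o[0][3:20:2]);darkblobs(c)
E
```

```text
23.4 [ 0.3  0.3 -0.1] rel [-88.1   0.2 141.2] 13.839019486592806
[[38, -76], [48, -91], [58, -107], [68, -134], [78, -147], [88, -184], [98, -183], [108, -178], [118, -171]]
 [293.  29.] 189 [ 473. -276.  165.]
 [322. 127.] 1665 [ 545. -224.  167.]
 [472. 157.] 1008 [513.  -6.  33.]
 [317. 195.] 196 [ 581. -215.  276.]
```

```bash
python3 - <<'E'
from h import *
c=env.read_camera("wrist");t=env.read_camera("top")["img"];u,v=proj(env.read_camera("top"),[522,-236,174]);u,v=int(u),int(v);print(u,v)
cv2.imwrite("pics/m11.png",np.hstack([cv2.resize(c["img"][0:230,210:430],(384,400)),cv2.resize(t[v-45:v+45,u-45:u+45],(400,400))]))
E
```

```text
389 198
```

View pics/m11.png

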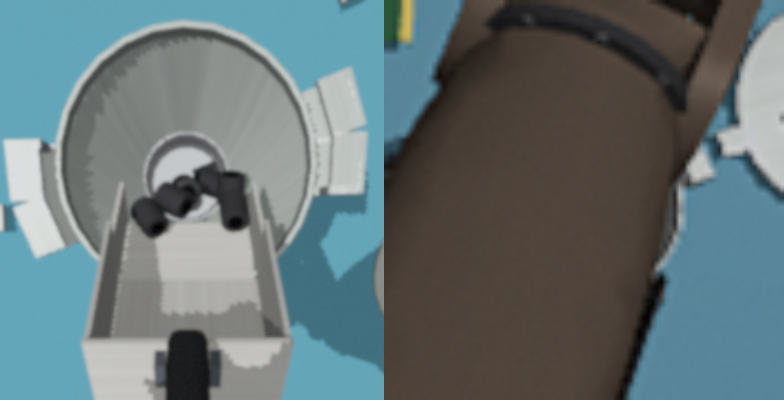

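The trough is at about 57°. Four or five sleeves still hang at the spout lip ((130-245, 165-235) in the left panel) and the rest are in the tube. I'll tilt further while moving the pivot forward.

Request:
arm_command:
  deltas:
    - {"x": 0.005, "y": 0, "z": -0.002, "spin": 0}
    - {"x": 0.01, "y": 0, "z": -0.004, "spin": 0}
    - {"x": 0.015, "y": 0, "z": -0.006, "spin": 0}
    - {"x": 0.021, "y": 0, "z": -0.007, "spin": 0}
    - {"x": 0.027, "y": 0, "z": -0.007, "spin": 0}
    - {"x": 0.027, "y": 0, "z": -0.007, "spin": 0}

```text
time_s: 24.2
ee_pos: [579.3, -215.3, 303.0]
tcp_rot: [-0.0, -0.174, 0.985, -0.0]
ft_force: [1.0, -0.1, -2.3]
finger_gap: 13.9
```

```bash
python3 - <<'E'
from h import *
s,c,G,o=pitch("w12.png")
print(s["time_s"],s["ft_force"].round(1),"rel",np.round(rel(s),1),s["finger_gap"]);print(o[0][3:20:2]);darkblobs(c)
E
```

```text
24.2 [ 1.  -0.1 -2.3] rel [-60.4   0.3 148. ] 13.94773489135452
[[38, -118], [48, -155], [58, -190], [68, -190], [78, -186], [88, -179], [98, -171], [108, -150], [118, -149]]
 [317. 124.] 668 [ 517. -237.   79.]
 [316. 142.] 53 [ 540. -231.   82.]
 [467. 175.] 918 [513.  -6.  34.]
```

Dark points now lie at z of about 80 inside the tube. I'll check for leftovers in the scoop or funnel, and for strays.

```bash
python3 - <<'E'
from h import *
for n in("wrist","scene"):
    c=env.read_camera(n);W=cloud(c);g=c["img"].max(-1)<75
    d=np.hypot(W[...,0]-C[0],W[...,1]-C[1])
    for nm,m in(("tube",(d<30)&(W[...,2]<112)),("funnel/scoop",(d<90)&(W[...,2]>112)&(W[...,2]<230)),("bench near",(d<250)&(W[...,2]>3)&(W[...,2]<25))):
        P=W[m&g];print(n,nm,len(P),P[:,2].min().round(0) if len(P) else "",np.median(P,0).round(0) if len(P) else "",P[:,2].max().round(0) if len(P) else "")
    if n=="wrist": w=c["img"][60:240,220:420]
    else: u,v=map(int,proj(c,[522,-236,140])); t=c["img"][v-45:v+45,u-50:u+50]
cv2.imwrite("pics/m13.png",np.hstack([cv2.resize(w,(400,360)),cv2.resize(t,(400,360))]))
E
```

```text
wrist tube 731 58.0 [ 518. -236.   80.] 89.0
wrist funnel/scoop 42 160.0 [ 491. -288.  165.] 222.0
wrist bench near 543 4.0 [525. -15.  18.] 25.0
scene tube 24 41.0 [ 526. -212.   69.] 108.0
scene funnel/scoop 170 113.0 [ 581. -198.  150.] 228.0
scene bench near 254 3.0 [ 517. -205.   18.] 25.0
```

View pics/m13.png

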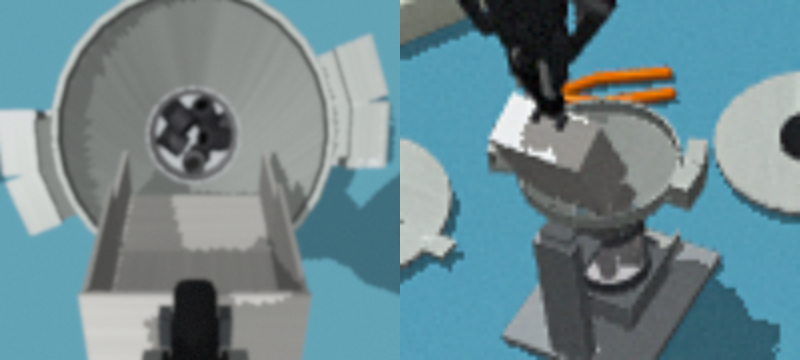

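The scoop is visibly empty and the sleeves sit inside the tube. That was the last picture, so from here I'll use numbers. I'll grip firmly, lift clear and carry the scoop back.

Request:
arm_command:
  deltas:
    - {"x": 0, "y": 0, "z": 0, "spin": 0}
    - {"x": 0, "y": 0, "z": 0, "spin": 0}
    - {"x": 0, "y": 0, "z": 0, "spin": 0}
    - {"x": 0, "y": 0, "z": -0.005, "spin": 0}
    - {"x": 0, "y": 0, "z": -0.015, "spin": 0}
    - {"x": 0, "y": 0, "z": -0.03, "spin": 0}
    - {"x": 0, "y": 0, "z": -0.045, "spin": 0}
    - {"x": 0, "y": 0, "z": -0.06, "spin": 0}
    - {"x": 0, "y": 0, "z": -0.07, "spin": 0}
    - {"x": 0, "y": 0, "z": -0.07, "spin": 0}
  jaw: 0
  force: 120

```text
time_s: 25.35
ee_pos: [580.3, -215.1, 374.7]
tcp_rot: [0.001, -0.174, 0.985, -0.001]
ft_force: [-0.6, 0.2, -3.7]
finger_gap: 11.8
```

```bash
python3 - <<'E'
from h import *
s,c,(X,Y,Z),o=pitch()
print(o[0]);print(o[1])
# trough floor plane seen between the walls
m=(abs(Y)<28)&(X>0)&(X<60)&(Z<-60)&(Z>-175)&(c["img"].min(-1)>110)
x,z=X[m],Z[m];k=np.polyfit(z,x,1);print("floor n",len(x),"tilt",90-np.degrees(np.arctan(abs(k[0]))),x.min(),x.max(),z.min(),z.max())
darkblobs(c)
go(513,179,290)
E
```

```text
[[22, -81], [28, -93], [32, -106], [38, -119], [42, -128], [48, -154], [52, -162]]
[[22, -80], [28, -92], [32, -105], [38, -118], [42, -128], [48, -154], [52, -162]]
floor n 2254 tilt 70.81407182169282 0.022251786446695565 30.63475441582891 -174.99496870244766 -60.00367263285193
 [318. 122.] 456 [ 517. -237.   79.]
 [161. 137.] 1183 [ 624. -470.   57.]
 [446. 167.] 650 [512.  -6.  35.]
t 25.4 pos [ 580.1 -215.   373.4] head 200.06 F [ 0.2 -0.1 -2.9] gap 12.1
 dx -0.0721 dy 0.3931 dz 0.0834 spin 0.0000
```

Request:
arm_command:
  deltas:
    - {"x": -0.001, "y": 0.006, "z": 0, "spin": 0}
    - {"x": -0.004, "y": 0.02, "z": 0, "spin": 0}
    - {"x": -0.008, "y": 0.045, "z": 0, "spin": 0}
    - {"x": -0.014, "y": 0.078, "z": 0, "spin": 0}
    - {"x": -0.021, "y": 0.115, "z": 0, "spin": 0}
    - {"x": -0.028, "y": 0.155, "z": 0, "spin": 0}
    - {"x": -0.036, "y": 0.195, "z": 0.01, "spin": 0}
    - {"x": -0.043, "y": 0.235, "z": 0.03, "spin": 0}
    - {"x": -0.05, "y": 0.275, "z": 0.06, "spin": 0}
    - {"x": -0.057, "y": 0.31, "z": 0.09, "spin": 0}
    - {"x": -0.063, "y": 0.342, "z": 0.12, "spin": 0}
    - {"x": -0.067, "y": 0.367, "z": 0.15, "spin": 0}
    - {"x": -0.071, "y": 0.385, "z": 0.175, "spin": 0}
    - {"x": -0.072, "y": 0.393, "z": 0.195, "spin": 0}
    - {"x": -0.072, "y": 0.393, "z": 0.207, "spin": 0}
    - {"x": -0.072, "y": 0.393, "z": 0.212, "spin": 0}
    - {"x": -0.072, "y": 0.393, "z": 0.212, "spin": 0}

```text
time_s: 27.1
ee_pos: [512.9, 178.7, 161.0]
tcp_rot: [0.0, -0.174, 0.985, -0.0]
ft_force: [-0.1, 0.2, -3.0]
finger_gap: 11.8
```

Request:
arm_command:
  deltas:
    - {"x": 0, "y": 0, "z": 0.003, "spin": 0}
    - {"x": 0, "y": 0, "z": 0.007, "spin": 0}
    - {"x": 0, "y": 0, "z": 0.01, "spin": 0}
    - {"x": 0, "y": 0, "z": 0.01, "spin": 0}

```text
time_s: 27.5
ee_pos: [518.7, 180.2, 157.2]
tcp_rot: [0.009, -0.173, 0.985, 0.001]
ft_force: [6.3, 7.4, 43.0]
finger_gap: 12.1
```

```bash
python3 - <<'E'
from h import *
s,c,(X,Y,Z),o=pitch()
print(s["time_s"],s["ee_pos"].round(1),s["ft_force"].round(1),s["ft_torque"].round(2));print(o[0])
L0=geo(68)[0]
for th in(68,60,50,40,30,20,10,5,0):
    l=geo(th)[0];print(th,"dx %.4f dz %.4f  lipdown %.0f"%((L0[0]-l[0])/1e3,(L0[1]-l[1])/-1e3*-1, -l[1]))
E
```

```text
27.5 [518.7 180.2 157.2] [ 6.3  7.4 43. ] [ 1.41 -0.67  0.01]
[[22, -72], [28, -83], [32, -94], [38, -106], [42, -117], [48, -128], [52, -151], [58, -158]]
68 dx 0.0000 dz 0.0000  lipdown 165
60 dx -0.0227 dz -0.0056  lipdown 160
50 dx -0.0496 dz -0.0170  lipdown 148
40 dx -0.0741 dz -0.0329  lipdown 132
30 dx -0.0955 dz -0.0529  lipdown 112
20 dx -0.1132 dz -0.0762  lipdown 89
10 dx -0.1264 dz -0.1022  lipdown 63
5 dx -0.1313 dz -0.1160  lipdown 49
0 dx -0.1350 dz -0.1302  lipdown 35
```

The lip reached the bench a bit early (43 N). I'll back off, loosen the pivot, and arc back down with the lip resting on the bench.

Request:
arm_command:
  deltas:
    - {"x": 0, "y": 0, "z": -0.005, "spin": 0}
    - {"x": 0, "y": 0, "z": -0.009, "spin": 0}
    - {"x": 0, "y": 0, "z": -0.009, "spin": 0}

```text
time_s: 27.85
ee_pos: [512.9, 178.5, 160.4]
tcp_rot: [0.0, -0.174, 0.985, -0.0]
ft_force: [-0.1, -0.1, -2.8]
finger_gap: 12.0
```

Request:
arm_command:
  deltas:
    - {"x": 0, "y": 0, "z": 0, "spin": 0}
    - {"x": 0, "y": 0, "z": 0, "spin": 0}
    - {"x": 0, "y": 0, "z": 0, "spin": 0}
  jaw: 0.161
  force: 20

```text
time_s: 28.15
ee_pos: [512.7, 178.8, 159.3]
tcp_rot: [-0.0, -0.174, 0.985, -0.0]
ft_force: [0.5, -0.1, -2.6]
finger_gap: 13.6
```

```bash
python3 - <<'E'
from h import *
s,c,(X,Y,Z),o=pitch()
print(s["time_s"],s["ee_pos"].round(1),s["ft_force"].round(1),s["ft_torque"].round(2),s["finger_gap"]);print(o[0])
E
```

```text
28.15 [512.7 178.8 159.3] [ 0.5 -0.1 -2.6] [-0.02 -0.05  0.03] 13.622778793776103
[[22, -70], [28, -82], [32, -92], [38, -103], [42, -115], [48, -124], [52, -147], [58, -155], [62, -162]]
```

Request:
arm_command:
  deltas:
    - {"x": -0.005, "y": 0, "z": 0.003, "spin": 0}
    - {"x": -0.01, "y": 0, "z": 0.005, "spin": 0}
    - {"x": -0.015, "y": 0, "z": 0.007, "spin": 0}
    - {"x": -0.021, "y": 0, "z": 0.01, "spin": 0}
    - {"x": -0.028, "y": 0, "z": 0.013, "spin": 0}
    - {"x": -0.035, "y": 0, "z": 0.016, "spin": 0}
    - {"x": -0.041, "y": 0, "z": 0.019, "spin": 0}
    - {"x": -0.041, "y": 0, "z": 0.019, "spin": 0}

```text
time_s: 29.0
ee_pos: [552.4, 193.3, 140.5]
tcp_rot: [0.001, -0.174, 0.985, 0.0]
ft_force: [3.3, 1.6, 4.7]
finger_gap: 13.5
```

```bash
python3 - <<'E'
from h import *
s,c,(X,Y,Z),o=pitch()
print(s["time_s"],s["ee_pos"].round(1),s["ft_force"].round(1),s["ft_torque"].round(2),s["finger_gap"]);print(o[0])
E
```

```text
29.0 [552.4 193.3 140.5] [3.3 1.6 4.7] [ 0.19 -0.64 -0.04] 13.51259958089086
[[22, -48], [28, -46], [32, -55], [38, -61], [42, -67], [48, -73], [52, -80], [58, -86], [62, -91], [68, -99], [72, -105], [78, -111], [82, -126], [88, -130], [92, -135], [98, -138]]
```

Request:
arm_command:
  deltas:
    - {"x": -0.006, "y": 0, "z": 0.003, "spin": 0}
    - {"x": -0.012, "y": 0, "z": 0.007, "spin": 0}
    - {"x": -0.018, "y": 0, "z": 0.011, "spin": 0}
    - {"x": -0.0245, "y": 0, "z": 0.016, "spin": 0}
    - {"x": -0.031, "y": 0, "z": 0.022, "spin": 0}
    - {"x": -0.037, "y": 0, "z": 0.028, "spin": 0}
    - {"x": -0.043, "y": 0, "z": 0.034, "spin": 0}
    - {"x": -0.049, "y": 0, "z": 0.041, "spin": 0}
    - {"x": -0.055, "y": 0, "z": 0.048, "spin": 0}
    - {"x": -0.06, "y": 0, "z": 0.054, "spin": 0}
    - {"x": -0.0636, "y": 0, "z": 0.059, "spin": 0}
    - {"x": -0.0636, "y": 0, "z": 0.059, "spin": 0}

```text
time_s: 30.25
ee_pos: [610.9, 214.7, 80.6]
tcp_rot: [-0.001, -0.174, 0.985, -0.0]
ft_force: [-0.4, -0.0, -2.5]
finger_gap: 14.1
```

```bash
python3 - <<'E'
from h import *
s,c,(X,Y,Z),o=pitch()
print(s["time_s"],s["ee_pos"].round(1),s["ft_force"].round(1),s["ft_torque"].round(2),s["finger_gap"]);print(o[0])
E
```

```text
30.25 [610.9 214.7  80.6] [-0.4 -0.  -2.5] [-0.   -0.03  0.08] 14.068326058828992
[[28, -55], [32, -43], [38, -31], [42, -26], [48, -31], [52, -33], [58, -34], [62, -37], [68, -39], [72, -41], [78, -43], [82, -45], [88, -47], [92, -49], [98, -51], [102, -53], [108, -55], [112, -57], [118, -67], [122, -68], [128, -69], [132, -71], [138, -72], [142, -86], [148, -95]]
```

The tilt is down to 22°. The handle has slid about 5 mm in the pads, which is harmless. Finishing the arc.

Request:
arm_command:
  deltas:
    - {"x": -0.003, "y": 0, "z": 0.005, "spin": 0}
    - {"x": -0.006, "y": 0, "z": 0.011, "spin": 0}
    - {"x": -0.01, "y": 0, "z": 0.018, "spin": 0}
    - {"x": -0.013, "y": 0, "z": 0.025, "spin": 0}
    - {"x": -0.017, "y": 0, "z": 0.033, "spin": 0}
    - {"x": -0.02, "y": 0, "z": 0.041, "spin": 0}
    - {"x": -0.023, "y": 0, "z": 0.048, "spin": 0}
    - {"x": -0.023, "y": 0, "z": 0.048, "spin": 0}

```text
time_s: 31.1
ee_pos: [632.6, 222.6, 32.4]
tcp_rot: [-0.001, -0.174, 0.985, -0.0]
ft_force: [0.3, -0.8, -1.3]
finger_gap: 13.6
```

```bash
python3 - <<'E'
from h import *
s,c,(X,Y,Z),o=pitch()
print(s["time_s"],s["ee_pos"].round(1),s["ft_force"].round(1),s["ft_torque"].round(2),s["finger_gap"]);print(o[0])
E
```

```text
31.1 [632.6 222.6  32.4] [ 0.3 -0.8 -1.3] [ 0.05 -0.14  0.01] 13.59043299640663
[[38, -52], [42, -10], [48, -11], [52, -12], [58, -13], [62, -13], [68, -13], [72, -13], [78, -13], [82, -13], [88, -13], [92, -14], [98, -14], [102, -14], [108, -14], [112, -14], [118, -17], [122, -32], [128, -45]]
```

Request:
arm_command:
  deltas:
    - {"x": 0, "y": 0, "z": 0.002, "spin": 0}
    - {"x": 0, "y": 0, "z": 0.003, "spin": 0}
    - {"x": 0, "y": 0, "z": 0.003, "spin": 0}
  jaw: 0.165

```text
time_s: 31.45
ee_pos: [632.6, 222.6, 30.8]
tcp_rot: [-0.0, -0.174, 0.985, -0.0]
ft_force: [-0.0, 1.5, -0.2]
finger_gap: 14.1
```

Request:
arm_command:
  deltas:
    - {"x": 0, "y": 0, "z": 0, "spin": 0}
    - {"x": 0, "y": 0, "z": 0, "spin": 0}
    - {"x": 0, "y": 0, "z": 0, "spin": 0}
  jaw: 0.22

```text
time_s: 31.75
ee_pos: [632.7, 222.7, 30.9]
tcp_rot: [0.0, -0.174, 0.985, -0.0]
ft_force: [-0.1, -0.1, -0.1]
finger_gap: 18.6
```

Request:
arm_command:
  deltas:
    - {"x": 0, "y": 0, "z": 0, "spin": 0}
    - {"x": 0, "y": 0, "z": 0, "spin": 0}
    - {"x": 0, "y": 0, "z": 0, "spin": 0}
    - {"x": 0, "y": 0, "z": 0, "spin": 0}
    - {"x": 0, "y": 0, "z": 0, "spin": 0}
    - {"x": 0, "y": 0, "z": -0.02, "spin": 0}
    - {"x": 0, "y": 0, "z": -0.05, "spin": 0}
    - {"x": 0, "y": 0, "z": -0.09, "spin": 0}
    - {"x": 0, "y": 0, "z": -0.13, "spin": 0}
    - {"x": 0, "y": 0, "z": -0.13, "spin": 0}
    - {"x": 0, "y": 0, "z": -0.13, "spin": 0}
  jaw: 1

```text
time_s: 32.85
ee_pos: [632.9, 222.7, 161.6]
tcp_rot: [0.001, -0.174, 0.985, -0.0]
ft_force: [-0.6, 0.6, -0.4]
finger_gap: 85.3
```

```bash
python3 - <<'E'
from h import *
import pickle
s,c,(X,Y,Z),o=pitch();W=cloud(c)
print(s["time_s"],s["ee_pos"].round(1),s["ft_force"].round(1),s["finger_gap"]);z0=s["ee_pos"][2]+19
print("wall tops world z",[(a,round(b+z0)) for a,b in o[0][2:18:2]],[(a,round(b+z0)) for a,b in o[1][2:18:2]])
darkblobs(c)
c=env.read_camera("scene");W=cloud(c);z=pickle.load(open("scene1.pkl","rb"));g=c["img"].max(-1)<75
m=(np.hypot(W[...,0]-510,W[...,1])<66)&(W[...,2]<25)&(W[...,2]>2)
P=W[m];A=np.c_[P[:,:2],np.ones(len(P))];k=np.linalg.lstsq(A,P[:,2],rcond=None)[0];print("lid tilt",np.hypot(*k[:2]).round(3),P.mean(0).round(1))
d=np.hypot(W[...,0]-C[0],W[...,1]-C[1])
P=W[(d<34)&(W[...,2]>40)&(W[...,2]<112)&g];print("dark in tube",len(P),np.percentile(P,[5,50,95],axis=0).round(0).tolist() if len(P) else "")
t=env.read_camera("top");W=cloud(t);g=t["img"].max(-1)<75;d=np.hypot(W[...,0]-C[0],W[...,1]-C[1])
for nm,mm in(("tube",(d<30)&(W[...,2]<112)),("funnel",(d<64)&(W[...,2]>=112))):
    P=W[mm&g];print("top",nm,len(P),np.percentile(P[:,2],[0,50,100]).round(0) if len(P) else "")
# small dark blobs on the blue bench (strays)
hsv=cv2.cvtColor(t["img"],cv2.COLOR_BGR2HSV)
n,l,st,ce=cv2.connectedComponentsWithStats(((W[...,2]>6)&(W[...,2]<28)&g).astype(np.uint8))
print("strays?",[(ce[i].round(0).tolist(),int(st[i,4])) for i in range(1,n) if 8<st[i,4]<120])
E
```

```text
32.85 [632.9 222.7 161.6] [-0.6  0.6 -0.4] 85.28005233376835
wall tops world z [(48, 39), (58, 38), (68, 38), (78, 38), (88, 38), (98, 37), (108, 37), (118, 37)] [(48, 38), (58, 38), (68, 37), (78, 38), (88, 38), (98, 38), (108, 38), (118, 37)]
 [318. 174.] 716 [613. 216.  47.]
lid tilt 0.017 [526.9  -6.8  10. ]
dark in tube 68 [[499.0, -228.0, 43.0], [526.0, -208.0, 55.0], [552.0, -203.0, 109.0]]
top tube 152 [ 48.  82. 108.]
top funnel 94 [149. 160. 177.]
strays? [([305.0, 146.0], 98), ([312.0, 147.0], 101), ([347.0, 144.0], 14), ([337.0, 152.0], 60), ([312.0, 159.0], 9), ([319.0, 160.0], 9), ([330.0, 161.0], 15), ([343.0, 162.0], 11), ([447.0, 170.0], 42), ([451.0, 181.0], 58), ([359.0, 201.0], 19), ([317.0, 209.0], 32), ([310.0, 212.0], 29), ([364.0, 214.0], 10), ([390.0, 274.0], 58), ([382.0, 282.0], 67), ([294.0, 332.0], 13), ([495.0, 347.0], 58), ([331.0, 345.0], 19), ([516.0, 381.0], 104)]
```

The scoop is level on the bench (both wall tops at 37-39 mm) and released. One last check: look straight down the funnel with the wrist camera, by depth.

```bash
python3 -c "
from h import *
go(586,-213,290)"
```

```text
t 33.0 pos [632.2 222.5 159.3] head 200.07 F [-0.3  1.  -0.7] gap 85.7
 dx 0.1928 dy -0.3932 dz -0.1307 spin 0.0000
```

Request:
arm_command:
  deltas:
    - {"x": 0, "y": 0, "z": -0.04, "spin": 0}
    - {"x": 0, "y": -0.02, "z": -0.08, "spin": 0}
    - {"x": 0.03, "y": -0.06, "z": -0.11, "spin": 0}
    - {"x": 0.06, "y": -0.1, "z": -0.128, "spin": 0}
    - {"x": 0.09, "y": -0.14, "z": -0.128, "spin": 0}
    - {"x": 0.12, "y": -0.18, "z": -0.128, "spin": 0}
    - {"x": 0.14, "y": -0.22, "z": -0.128, "spin": 0}
    - {"x": 0.16, "y": -0.26, "z": -0.128, "spin": 0}
    - {"x": 0.18, "y": -0.3, "z": -0.128, "spin": 0}
    - {"x": 0.193, "y": -0.34, "z": -0.128, "spin": 0}
    - {"x": 0.193, "y": -0.38, "z": -0.128, "spin": 0}
    - {"x": 0.193, "y": -0.394, "z": -0.128, "spin": 0}
    - {"x": 0.193, "y": -0.394, "z": -0.128, "spin": 0}

```text
time_s: 34.3
ee_pos: [586.7, -215.1, 287.1]
tcp_rot: [-0.001, -0.173, 0.985, 0.001]
ft_force: [-0.6, 0.6, -0.1]
finger_gap: 85.2
```

```bash
python3 - <<'E'
from h import *
import pickle
s=env.sense();print(s["time_s"],s["ee_pos"].round(1))
c=env.read_camera("wrist");cv2.imwrite("pics/fin.png",c["img"]);W=cloud(c);d=np.hypot(W[...,0]-C[0],W[...,1]-C[1])
# funnel: height above cone model
cone=np.clip(160-(63-d)*4/3,110,174)
f=(d<60)&(d>28)&(W[...,2]>100);h=(W[...,2]-cone)[f];print("funnel pts",f.sum(),"height over cone pct",np.percentile(h,[1,50,99]).round(1),"n>10mm",(h>10).sum())
g=c["img"].max(-1)<80;t=(d<25)&(W[...,2]<115)
print("tube px",t.sum(),"dark",(t&g).sum(),"z pct",np.percentile(W[t][:,2],[1,25,50,75,95,100]).round(0))
# sleeve outside tube: dark & z>112 in the mouth
print("dark in funnel above throat",(g&(d<60)&(W[...,2]>115)).sum())
c=env.read_camera("scene");W=cloud(c)
m=(np.hypot(W[...,0]-512,W[...,1]-3)<60)&(W[...,2]<25)&(W[...,2]>4)
P=W[m];A=np.c_[P[:,:2],np.ones(len(P))];k=np.linalg.lstsq(A,P[:,2],rcond=None)[0];print("lid",len(P),np.hypot(*k[:2]).round(3),P.mean(0).round(1))
z0=cv2.absdiff(c["img"],pickle.load(open("scene0.pkl","rb"))["img"]).max(-1)
for n,(u,v) in dict(board=(262,258),reel=(400,330)).items(): print(n,"changed px",(z0[v-30:v+30,u-30:u+30]>60).sum())
for q in(pickle.load(open("scene0.pkl","rb")),c):
    H=cv2.cvtColor(q["img"],cv2.COLOR_BGR2HSV);o=(H[...,0]<18)&(H[...,1]>170)&(H[...,2]>120);o[:90]=0;o[160:]=0;o[:,:230]=0;o[:,330:]=0;v,u=np.nonzero(o);print("cutters px",len(u),u.mean().round(1),v.mean().round(1),u.min(),u.max())
E
```

```text
34.3 [ 586.7 -215.1  287.1]
funnel pts 30136 height over cone pct [ -3.2 215.2 246.6] n>10mm 18578
tube px 1456 dark 888 z pct [ 45.  72.  78.  83.  93. 110.]
dark in funnel above throat 18431
lid 779 0.006 [514.6   5.6  10.3]
board changed px 0
reel changed px 0
cutters px 87 280.7 126.3 265 294
cutters px 75 282.2 127.2 265 294
```

```bash
python3 - <<'E'
from h import *
c=env.read_camera("wrist");W=cloud(c);d=np.hypot(W[...,0]-C[0],W[...,1]-C[1]);g=c["img"].max(-1)<80
cone=np.clip(160-(63-d)*4/3,110,174);f=(d<60)&(d>28)&(W[...,2]>100)&(W[...,2]<200);h=(W[...,2]-cone)[f]
print("height over cone",f.sum(),np.percentile(h,[1,50,99]).round(1),"dark",(g&f).sum())
# bench strays: dark small things 6..25 mm high on bench in the wrist view around the dispenser
n,l,st,ce=cv2.connectedComponentsWithStats((g&(W[...,2]>5)&(W[...,2]<28)).astype(np.uint8))
print([(ce[i].round(0).tolist(),int(st[i,4]),np.nanmedian(W[l==i],0).round(0).tolist()) for i in range(1,n) if st[i,4]>60])
if np.percentile(h,99)<9: print("ok")
E
```

```text
height over cone 11516 [-3.7 -0.8  2.1] dark 0
[([131.0, 123.0], 410, [612.0, -479.0, 19.0]), ([134.0, 150.0], 289, [649.0, -467.0, 19.0]), ([464.0, 171.0], 428, [515.0, -10.0, 15.0]), ([400.0, 305.0], 485, [753.0, -1.0, 21.0]), ([363.0, 273.0], 200, [713.0, -88.0, 22.0]), ([352.0, 318.0], 150, [797.0, -76.0, 22.0])]
ok
```

The funnel is clear, with 99% of its points within 2.1 mm of the cone and nothing dark. The only dark things on the bench are the lid knobs and the board's chips. I'm handing in.

```bash
python3 -c "
from h import *
print(env.job_done(), env.sense()['time_s'])"
```

```text
the job is handed in; nothing more can be done
the job is handed in; nothing more can be done
```

I finished the refill and handed it in at about 34.5 s of the 72 s allowed. The hand-in reports no verdict, and I did not count all eight sleeves one by one in the tube.

- **Lid:** I turned it about 86° anticlockwise, lifted it off and set it down at about (510, 0) mm.
- **Pour:** The tool cannot tilt, so I loosened the jaws until the scoop pivoted in the pads. I then controlled the tilt against the funnel's near rim up to about 68°.
- **Scoop:** I levelled it again with its lip on the bench and released it at about (554, 194) mm.

**Last checks:**
- **Lid:** It lies flat, with a tilt of 0.006.
- **Scoop:** It stands level, with both wall tops at 37–39 mm, and was visibly empty after the pour.
- **Sleeves:** The funnel is clear and no strays were found on the bench. The pile in the tube is mostly 72–93 mm high, with a few edge readings up to the 110 mm limit.
- **Bystanders:** Board and reel pixels are unchanged, and the cutters shifted only about 1–2 pixels in the image.

**What went less smoothly:**
- Setting the scoop's lip down the first time pressed with 43 N at the wrist (limit 120 N), and I backed off.
- The handle slid about 5 mm in the pads on the way down.
- One mid-run lid reading disagreed (0.017 tilt), probably because the arm was in view; the later reading was flat.

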